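# Beads into the tray, magnifier held over them

## Task

I want to check the stone beads for cracks: pour all six beads out of the little aluminium cup into the white tray and stand the empty cup upright on the desk again. Then pick up the rectangular magnifier by its handle, bring it across the row of bottles without knocking or moving any of them or touching the tray with it, and hold it level, still and about a finger's breadth above the tray's rim, its lens centred over the tray and its long side in line with the tray's. Finish while still holding it there; do not put it down or rest it on anything.

Things in the scene. Friction and masses are not known exactly. Their poses are not given: they have to be found in the camera images.
- tray: White open rectangular inspection tray, 110 (x) x 86 (y) x 20 mm high, walls and floor 3 mm, on a flat plywood base 126 x 102 x 15 mm that is fixed to the desk. Origin: centre of the underside of the base; its long side runs along its x axis, z up.
- tray_rim (a point): Middle of the tray's mouth, level with the top of its rim, 35 mm above the desk; axes as the tray's.
- cup_center (a point): Small plain aluminium pouring cup, open on top: two flat parallel side walls (outer faces 58 mm apart along its y axis, 40 mm high over x = -26 to +32 mm), a flat floor 2.5 mm thick, and at its -x end a spout: a ramp that rises at 28 degrees to a low lip. This point is at the centre of the cup's body, half-way up, 20 mm above its underside. x runs from the spout (-x) to the back wall (+x, at +32 mm), z up. 0.09 kg, beads not included; grip it across the two flat sides.
- cup_lip (a point): Middle of the cup's spout lip, over which the beads roll out; in the cup's axes 52 mm from the cup's centre in -x and 4 mm below it; the spout is 28 mm high at its sides, 53 mm wide inside. Tipping the spout end 40 to 55 degrees down empties the cup.
- mag_grip (a point): Grip point of the magnifier: middle of the width and height of its straight black handle, 72 mm from the lens centre in the magnifier's -x direction. The handle is 20 mm wide (y), 22 mm high (z), 84 mm long, from 50 to 134 mm from the lens centre. It balances about here. 0.10 kg (varies by a fifth). Lies flat on the desk at the start; this point is then 11 mm above the desk. z up.
- mag_lens (a point): Centre of the rectangular lens of the hand magnifier, on the underside of its frame (same level as the underside of the handle, 11 mm below the grip point). The steel frame is 88 (x) x 68 (y) x 8 mm. x points away from the handle along frame and handle, z up.
- magnifier: The whole magnifier; origin: under the grip point, on the underside of the handle, axes as point mag_lens.
- cup: The whole cup; origin: centre of its underside, axes as point cup_center.
- bead0: Polished round stone bead, 15 mm in diameter; origin at its centre. At the start loose in the cup.
- bead1: Polished round stone bead, 15 mm in diameter; origin at its centre. At the start loose in the cup.
- bead2: Polished round stone bead, 15 mm in diameter; origin at its centre. At the start loose in the cup.
- bead3: Polished round stone bead, 15 mm in diameter; origin at its centre. At the start loose in the cup.
- bead4: Polished round stone bead, 15 mm in diameter; origin at its centre. At the start loose in the cup.
- bead5: Polished round stone bead, 15 mm in diameter; origin at its centre. At the start loose in the cup.
- row_pill_jar_a: Capped amber jar, 42 mm wide, 72 mm high, in the row between tray and magnifier; origin: centre of its underside.
- row_pill_jar_f: Larger capped amber jar, 48 mm wide, 78 mm high, in the same row; origin: centre of its underside.
- row_glue_bottle_b: Glue bottle with a pointed cap, 23 x 30 mm, 88 mm high, in the same row; origin: centre of its underside.
Things that resemble listed ones, but are neither listed nor needed, are in the scene too. What is shaped like the row_pill_jar_f but pink or turquoise is not meant.

How it is judged:
By the outcome, as a careful person would: the job done as asked, in the order asked, and still so for the second after the job is handed in, while the arm keeps its last pose, push and grip.
It also fails if it takes over 64 s, if anything falls off the work surface, if the arm or the gripper's body presses on something with over 40 N, if the wrist force passes 120 N, or if a joint passes its speed limit or range.

## Robot

A 6-joint arm with a two-finger parallel gripper is mounted at the origin on a cart in front of the work surface, level with it; the furniture and walls round the work are solid. World frame = base frame: x ahead of the robot, y to its left, z up, the work surface at z = 0. Lengths are in mm, angles in rad, forces in N, time in s.
With the tool pointing down it reaches from about 325 to 900 mm from the base axis. Payload 3.5 kg.
Tool frame: the origin (TCP) lies midway between the tips of the shut fingers; the grasp point (between the pads) lies 19 mm behind it (arm.grip_point_offset is the distance from the TCP to the grasp point, in mm); x points along the fingers, z is the direction in which the jaws open and shut, and the axes are right-handed (so a half turn about x gives the same grasp; the last joint's range is limited). The gripper opens to 85 mm and grips with 20 to 120 N. Pads are 22 mm wide; open, the fingers measure 114 mm over their backs; the gripper's body (76 mm by 85 mm) begins 54 mm behind the grasp point. The pads swing forward as they close: fully open they stand 13 mm farther back than shut.
Start: joints at [-1.32, 0.276, -0.026, 1.268, 0, 1.467], TCP at [216.528, -586.291, 231.313] pointing down, gripper open.
Joint ranges: [-3.12, 3.12], [-0.85, 1.88], [-1.08, 1.24], [-1.95, 2.15], [-1.57, 1.53], [-3.14, 3.14]. Speed limits (rad/s): [2.57, 2.57, 3.14, 3.14, 3.14, 3.14].

## Interface

Orientations are given as a rotation vector (axis times angle).
In Python, from rig import monitor, imaging, workorder, arm gives the robot as it stands.
- The arm moves only by the tool arm_command, never from a script. Its argument "plan" is a list of rows, each a list of 7 numbers: the opening, from -1 (shut) to 1 (fully open), then the shift along the tool's x, y, z in cm, then the turn, a rotation vector about the tool's x, y, z in rad. In form: [[jaw, tx, ty, tz, wx, wy, wz], ...]. A call has 1 to 10 rows; each row shifts and turns the pose as measured when the row begins, along the tool's axes as they then stand; what a row does not reach is not made up. A row lasts 1/12 s, in which the tool goes at most 41.7 mm and 7.16 degrees, less where a joint would pass 70% of its speed; a pose out of reach is approached as far as the arm can. A call is refused whole if a number of a shift passes 4.17 or a number of a turn 0.125, either way. A call with a gripper value outside its range is refused whole. The fingers move at their own pace and stop on an object; "squeeze" is the grip in N (left out, the last holds). Time passes only in rows, so rows that do not move let the fingers close. It gives the time, the measured TCP pose, the force and the opening at its end, in the units of the state.
- monitor.get_state(): the state, without advancing time (a new reading comes with each control period).
- imaging.snapshot(name): name is "scene" or "top" or "wrist"; returns the picture (400x640x3 uint8, red, green, blue); there is no depth.
- imaging.calibration(name): a dict with "K" (3x3 intrinsics, pixels), "eye" and "attitude" of the camera in the world. Camera axes: x right, y down, z forward; pixel columns grow to the right and rows downward; lengths in mm; the calibration is good to about 2 mm. A picture is of the moment at which its call begins: read the wrist's pose just before it. calibration takes no time and is no camera call; for the wrist camera it gives the pose at the moment of the call.
- workorder.hand_in(): hands the job in, once; it reports no verdict.
Trained networks look in the newest picture that a camera, given by its name, has taken for a name from the list of things; names that differ only in an ending like _2 or _b are one class to them, and where a whole thing is asked for, a point or a joint stands for the part that bears it (a point fixed in the world has none). Each returns a list of dicts, best first, with "confidence" (0 to 1); they miss things now and then, are a little off and sometimes report something else, mostly with a low value. They report only what shows in the picture. A call takes as long as a camera call. They do not tell look-alikes from the thing itself.
- imaging.look_for(camera, name): "location" ([row, column] as shares, 0 to 1, of the picture: columns of its width, rows of its height, amid what is visible of it).
- imaging.cut_out(camera, name): "mask" (400x640 bool, what is visible of it) and "location" ([row, column] as shares, 0 to 1, of the picture: columns of its width, rows of its height, amid what is visible of it).
The state is a dict: "clock": time; "joints": joint angles; "joint_vel": joint speeds; "joint_efforts": joint torques, N m; "ee_pos": TCP position; "tool_rot": TCP orientation; "wrist_force": force on the tool from outside, world axes, zero at the start; "ft_torque": the same for the moment, N m; "gripper_width": finger opening in mm.
Only numpy, scipy, OpenCV 4.12 (cv2) and the standard library are available. Lean on these libraries where they do the work, as an engineer would, in place of code of your own. Each camera call takes 0.05 s, during which the arm holds its last target.

## Working session

There is one attempt and no reset: what is moved stays moved. The work goes in short steps, Python scripts to look and compute and a tool call to move; the robot and the scene stay as the last step left them, time stands still between calls to the robot, and variables do not carry over. Pictures are saved under pics/ and viewed, and the job is handed in when it is done.

Besides the shell and the picture viewer there is one more tool, called after "Request:" by a JSON object that holds its "op" and its "data", one argument or row to a line. arm_command: Moves the arm, as the interface text tells. Its arguments: {"type":"object","properties":{"plan":{"type":"array","items":{"type":"array","items":{"type":"number"}}},"squeeze":{"type":"number"}},"required":["plan"]}

```bash
ls -la; mkdir -p pics; python3 - <<'E'
from rig import monitor, imaging, workorder, arm
import cv2, numpy as np
s=monitor.get_state(); print(s)
for n in ["scene","top","wrist"]:
    im=imaging.snapshot(n); cv2.imwrite(f"pics/{n}0.png",im[:,:,::-1])
    c=imaging.calibration(n); print(n,c)
print([a for a in dir(arm) if a[0]!='_'],arm.grip_point_offset)
E
```

```text
total 12
drwxr-xr-x  3 agent agent 4096 Dec  7 02:42 .
drwxr-xr-x 23 root  root  4096 Dec  7 02:41 ..
drwxr-xr-x  2 agent agent 4096 Dec  7 02:42 pics
{'clock': 0.0, 'joints': array([-1.32036939e+00,  2.77141270e-01, -2.79269318e-02,  1.26803340e+00,
       -2.49812160e-05,  1.46739194e+00]), 'joint_vel': array([ 1.14859936e-03,  5.54320096e-04, -4.71966554e-04,  1.24843639e-05,
       -1.56731641e-04,  7.11021625e-04]), 'joint_efforts': array([-1.61447924e-04, -4.45505548e+01,  2.95206875e+01,  1.62792939e-02,
       -7.83810333e-05,  1.19359080e-05]), 'ee_pos': array([ 216.33723928, -585.49610878,  230.13290996]), 'tool_rot': array([ 0.94619619,  1.35787642, -0.94373792]), 'wrist_force': array([ 0.19775052, -0.65806973, -0.09196975]), 'ft_torque': array([ 0.08173673,  0.05982262, -0.03099532]), 'gripper_width': 85.5964830984425}
scene {'K': array([[437.04005819,   0.        , 311.51120206],
       [  0.        , 437.04005819, 201.12496157],
       [  0.        ,   0.        ,   1.        ]]), 'eye': array([ 632.89638712, -979.03683881,  710.86178022]), 'attitude': array([-2.17738963, -0.16950388,  0.1005684 ])}
top {'K': array([[413.16345975,   0.        , 319.67293245],
       [  0.        , 413.16345975, 199.48235085],
       [  0.        ,   0.        ,   1.        ]]), 'eye': array([ 358.38504854,   -8.97172005, 1008.54908351]), 'attitude': array([-2.14473445,  2.19387756, -0.11675697])}
wrist {'K': array([[327.26477316,   0.        , 319.89790215],
       [  0.        , 327.26477316, 197.8103861 ],
       [  0.        ,   0.        ,   1.        ]]), 'eye': array([ 287.00311374, -560.07814017,  373.21772489]), 'attitude': array([ 2.36853808, -1.64688609, -0.25280512])}
['PlanningError', 'grip_point_offset'] 18.700000000000003
```

View pics/scene0.png

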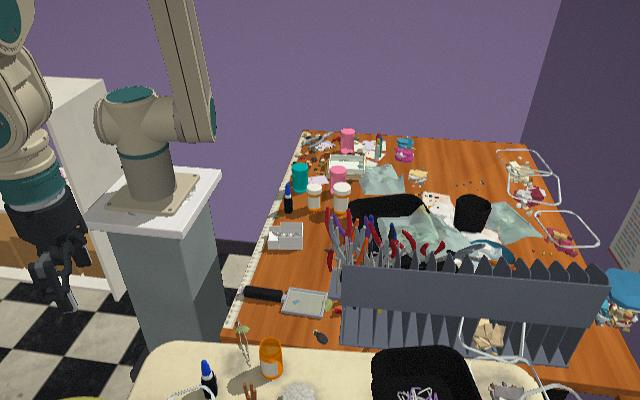

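View pics/top0.png

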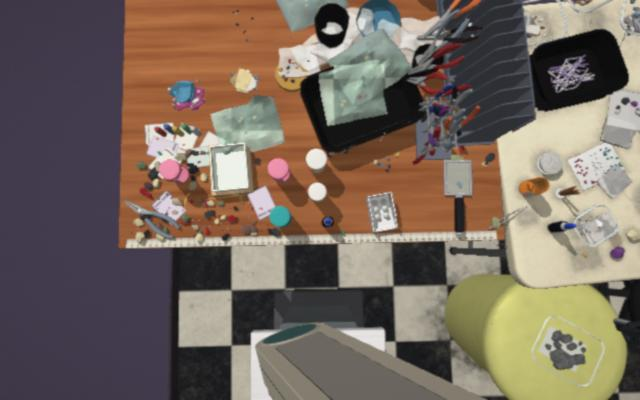

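View pics/wrist0.png

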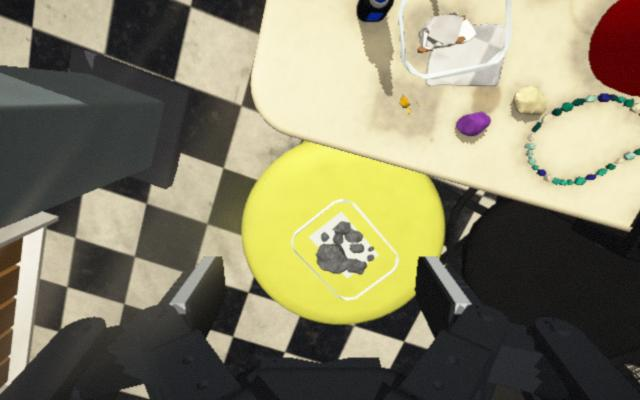

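```bash
cat > h.py <<'E'
from rig import monitor, imaging, workorder, arm
import cv2, numpy as np
from scipy.spatial.transform import Rotation as R
np.set_printoptions(precision=2,suppress=True)
def cal(n):
    c=imaging.calibration(n); return c['K'],np.array(c['eye']),R.from_rotvec(c['attitude']).as_matrix()
def unproj(n,u,v,z,c=None):
    K,e,A=c or cal(n); d=A@np.linalg.inv(K)@np.array([u,v,1.]); t=(z-e[2])/d[2]; return e+t*d
def proj(n,p,c=None):
    K,e,A=c or cal(n); q=K@(A.T@(np.asarray(p,float)-e)); return q[:2]/q[2]
def crop(im,x0,y0,x1,y1,f,name):
    c=cv2.resize(im[y0:y1,x0:x1],None,fx=f,fy=f,interpolation=cv2.INTER_CUBIC); cv2.imwrite('pics/'+name,c[:,:,::-1])
E
python3 - <<'E'
from h import *
im=cv2.imread('pics/top0.png')[:,:,::-1]
crop(im,120,140,520,250,2,'t1.png')
crop(im,360,150,500,240,5,'t2.png')
im=cv2.imread('pics/scene0.png')[:,:,::-1]
crop(im,230,120,430,350,2.6,'s1.png')
for n,p,z in [('tray',(231,168),35),('cup',(382,213),20),('lens',(458,178),4),('hand',(459,212),11),('jarbig',(316,158),78),('jarsm',(317,191),72),('glue',(328,221),88),('teal',(279,215),78),('pink',(279,169),78),('pink2',(171,170),78)]:
    print(n,unproj('top',*p,z))
E
```

```text
tray [540.48 196.52  35.  ]
cup [ 425.77 -162.15   20.  ]
lens [ 508.85 -354.9     4.  ]
hand [ 424.6  -350.12   11.  ]
jarbig [551.28  -6.95  78.  ]
jarsm [475.91  -7.55  72.  ]
glue [406.01 -30.59  88.  ]
teal [422.56  79.32  78.  ]
pink [527.67  78.    78.  ]
pink2 [530.87 324.14  78.  ]
```

View pics/t1.png

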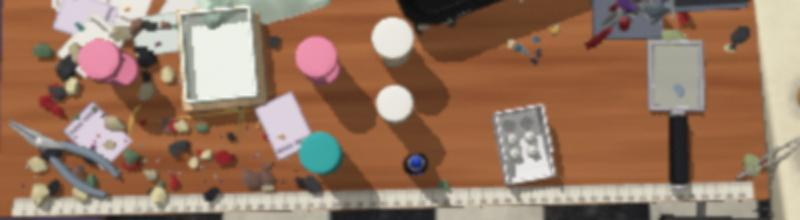

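View pics/t2.png

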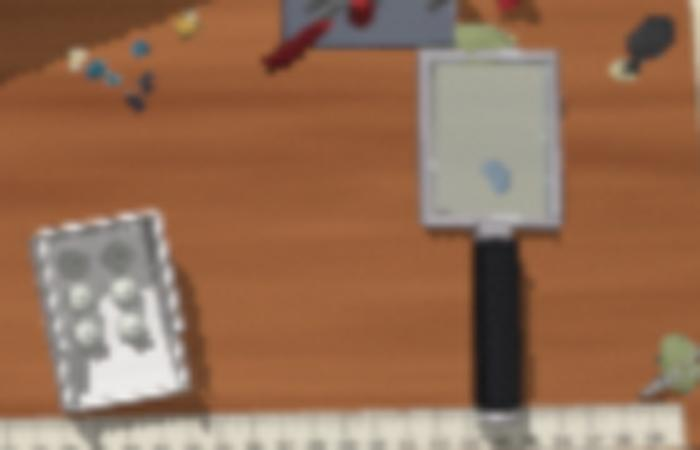

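View pics/s1.png

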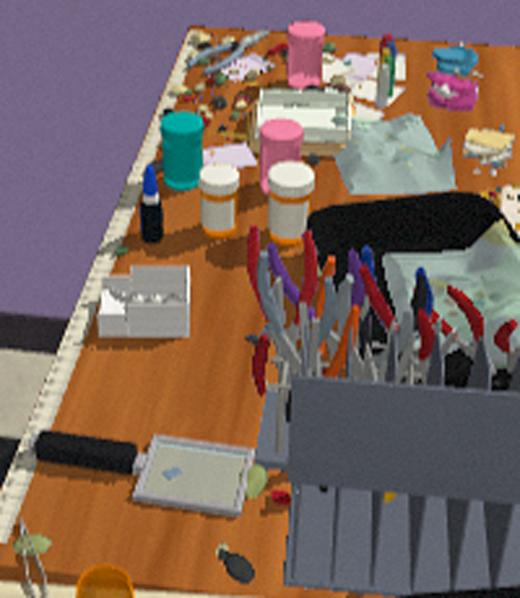

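```bash
cat > fit.py <<'E'
from h import *
from scipy.optimize import minimize
def box(x0,x1,y0,y1,z0,z1): return np.array([[x,y,z] for x in (x0,x1) for y in (y0,y1) for z in (z0,z1)],float)
CUP=[box(-26,32,-29,29,0,40),box(-52,-26,-29,29,0,28)]
TRAY=[box(-63,63,-51,51,0,15),box(-55,55,-43,43,15,35)]
MAG=[box(-62,22,-10,10,0,22),box(28,116,-34,34,0,8),box(22,28,-6,6,2,8)]
def render(boxes,pose,n,c,S=4,z=0):
    m=np.zeros((400*S,640*S),np.uint8); r=R.from_euler('z',pose[2]).as_matrix()
    for b in boxes:
        p=np.array([proj(n,r@q+[pose[0],pose[1],z],c) for q in b])
        h=cv2.convexHull(((p+.5)*S*16).astype(np.int32)); cv2.fillConvexPoly(m,h,255,shift=4)
    return cv2.resize(m,(640,400),interpolation=cv2.INTER_AREA)/255.
def fit(boxes,masks,p0,z=0):
    cs={n:cal(n) for n in masks}
    def f(q):
        p=[q[0],q[1],q[2]/50]
        return sum(np.abs(render(boxes,p,n,cs[n],z=z)-m).sum()/m.sum() for n,m in masks.items())
    s=np.array([p0[0],p0[1],p0[2]*50])
    sim=np.vstack([s]+[s+6*np.eye(3)[i] for i in range(3)])
    r=minimize(f,s,method='Nelder-Mead',options=dict(initial_simplex=sim,xatol=.1,fatol=1e-4))
    return [r.x[0],r.x[1],r.x[2]/50],r.fun
E
python3 - <<'E'
from fit import *
print(R.from_rotvec(monitor.get_state()['tool_rot']).as_matrix())
imaging.snapshot('top'); imaging.snapshot('scene')
out={}
for name in ['cup','tray','magnifier']:
    for n in ['top','scene']:
        r=imaging.cut_out(n,name)
        print(name,n,[(round(d['confidence'],2),np.array(d['location'])*[400,640],d['mask'].sum()) for d in r][:4])
        if r: out[name+'_'+n]=r[0]['mask']
np.savez('m0.npz',**out)
for name,B,p0 in [('cup',CUP,(425,-162,.17)),('tray',TRAY,(540,196,.06)),('magnifier',MAG,(436,-350,0))]:
    for ns in (['top'],['scene'],['top','scene']):
        if all(name+'_'+n in out for n in ns):
            print(name,ns,*fit(B,{n:out[name+'_'+n].astype(float) for n in ns},p0))
E
```

```text
[[-0.    0.94  0.35]
 [ 0.    0.35 -0.94]
 [-1.    0.   -0.  ]]
cup top [(0.83, array([212.  , 378.62]), np.int64(778))]
cup scene [(0.84, array([236.6 , 283.07]), np.int64(891))]
tray top [(0.93, array([168.8 , 230.08]), np.int64(1980))]
tray scene [(0.93, array([165.32, 344.83]), np.int64(663)), (0.25, array([197.2 , 314.37]), np.int64(376))]
magnifier top [(0.7, array([183.48, 459.39]), np.int64(1408))]
magnifier scene [(0.6, array([298.88, 298.69]), np.int64(1524))]
cup ['top'] [np.float64(438.0782655008185), np.float64(-158.02648885312425), np.float64(0.1684460706500135)] 0.2491052976460507
cup ['scene'] [np.float64(438.71736797967253), np.float64(-162.09727978952003), np.float64(0.16675753366347856)] 0.053823639444554476
cup ['top', 'scene'] [np.float64(438.27083777419773), np.float64(-159.1210694968833), np.float64(0.16971200096587333)] 0.3469950045113443
tray ['top'] [np.float64(545.3266323392251), np.float64(203.544419890095), np.float64(0.08413719397903652)] 0.13188948306595363
tray ['scene'] [np.float64(542.1427339686957), np.float64(202.41806366416733), np.float64(0.057633500678634084)] 0.5242717298080619
tray ['top', 'scene'] [np.float64(544.4486491111365), np.float64(203.44259917826898), np.float64(0.07040688223399462)] 0.6616170398869361
magnifier ['top'] [np.float64(438.11478914140866), np.float64(-349.558139858662), np.float64(-0.03999968996667315)] 0.08775066844919786
magnifier ['scene'] [np.float64(437.6843191675192), np.float64(-351.1833879625889), np.float64(-0.044996612153854955)] 0.1541197056250322
magnifier ['top', 'scene'] [np.float64(437.9177088109079), np.float64(-349.61758268151834), np.float64(-0.05652412706771139)] 0.251036951555855
```

```bash
cat > ov.py <<'E'
from fit import *
def overlay(n,items,rect,f,name,im=None):
    im=imaging.snapshot(n) if im is None else im
    c=cal(n); x0,y0,x1,y1=rect
    o=cv2.resize(im[y0:y1,x0:x1],None,fx=f,fy=f,interpolation=cv2.INTER_CUBIC).copy()
    for B,p,z,col in items:
        r=R.from_euler('z',p[2]).as_matrix()
        for b in B:
            q=[(proj(n,r@v+[p[0],p[1],z],c)+.5-[x0,y0])*f for v in b]
            for i in range(8):
                for j in (1,2,4):
                    if i<i^j: cv2.line(o,tuple(np.int32(q[i])),tuple(np.int32(q[i^j])),col,1)
    cv2.imwrite('pics/'+name,o[:,:,::-1])
E
python3 - <<'E'
from ov import *
I=[(CUP,(438.5,-161,.168),0,(255,0,0)),(TRAY,(545,203,.08),0,(255,0,255)),(MAG,(438,-350,-.045),0,(0,255,0))]
t=cv2.imread('pics/top0.png')[:,:,::-1].copy(); s=cv2.imread('pics/scene0.png')[:,:,::-1].copy()
a=[(200,130,260,210),(350,150,490,240)]
overlay('top',I,(195,130,265,210),7,'o1.png',t); overlay('top',I,(355,150,485,240),6,'o2.png',t)
overlay('scene',I,(320,140,390,190),8,'o3.png',s); overlay('scene',I,(235,210,345,325),5,'o4.png',s)
A=[cv2.imread(f'pics/o{i}.png') for i in (1,2,3,4)]
cv2.imwrite('pics/oA.png',np.hstack([cv2.resize(A[0],(300,343)),cv2.resize(A[1],(495,343))]))
cv2.imwrite('pics/oB.png',np.hstack([cv2.resize(A[2],(420,300)),cv2.resize(A[3],(380,397))[:300]]))
E
```

```text
(no output)
```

View pics/oA.png

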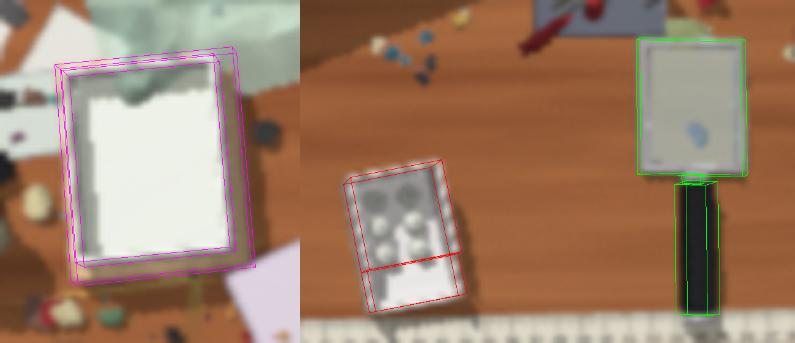

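View pics/oB.png

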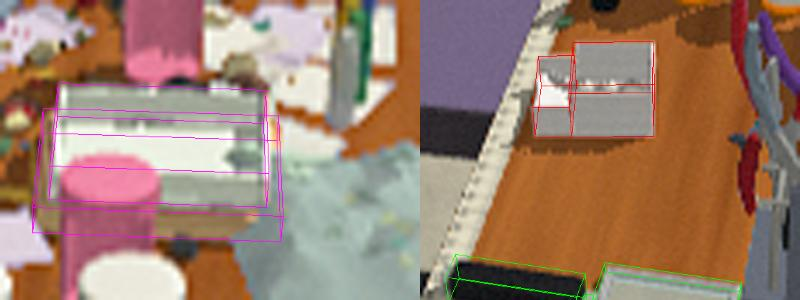

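Request:
{"op": "arm_command", "data": {
  "plan": [
    [1, 0, 0, 0, 0.095, 0, 0],
    [1, 0, 0, 0, 0.095, 0, 0],
    [1, 0, 2.4, -3.2, 0, 0, 0],
    [1, 0, 2.4, -3.2, 0, 0, 0],
    [1, 0, 2.4, -3.2, 0, 0, 0],
    [1, 0, 2.4, -3.2, 0, 0, 0],
    [1, 0.5, 2.4, -3.2, 0, 0, 0],
    [1, 0.5, 2.4, -3.2, 0, 0, 0],
    [1, 0.5, 2.4, -3.2, 0, 0, 0],
    [1, 0.5, 2.4, -3.2, 0, 0, 0]
  ],
  "squeeze": 60
}}

```text
clock: 1.38
ee_pos: [370.7, -304.7, 211.0]
tool_rot: [1.099, 1.26, -1.109]
wrist_force: [0.9, -0.6, 0.1]
gripper_width: 85.2
```

```bash
cat > go.py <<'E'
from h import *
def tgt(pos=None,yaw=None,tilt=0):
    """remaining shift (cm) in current tool axes, and turn. yaw = world angle of tool y axis (cup x / mag x)"""
    s=monitor.get_state(); T=R.from_rotvec(s['tool_rot']).as_matrix(); p=np.array(s['ee_pos'])
    print('t',round(s['clock'],2),'pos',p,'w',round(s['gripper_width'],1),'F',s['wrist_force'],'M',s['ft_torque'])
    print('yaw_y',np.arctan2(T[1,1],T[0,1]),'T',T.round(3).tolist())
    if yaw is not None:
        x=np.array([0,0,-1.]);y=np.array([np.cos(yaw),np.sin(yaw),0]);G=np.stack([x,y,np.cross(x,y)],1)
        G=G@R.from_rotvec([0,0,tilt]).as_matrix()
        print('turn tool',R.from_matrix(T.T@G).as_rotvec().round(4))
        if pos is not None: print('shift in final axes cm',G.T@(np.array(pos)-p)/10)
    if pos is not None: print('shift cm',T.T@(np.array(pos)-p)/10)
E
python3 -c "
from go import *
tgt((438.5,-161.5,130),.168)"
```

```text
t 1.38 pos [ 370.68 -304.68  211.  ] w 85.2 F [ 0.9  -0.64  0.07] M [-0.04 -0.07 -0.01]
yaw_y 0.13915875963725147 T [[0.005, 0.99, 0.139], [-0.012, 0.139, -0.99], [-1.0, 0.003, 0.012]]
turn tool [-0.03  0.01 -0.  ]
shift in final axes cm [  8.1    9.08 -12.98]
shift cm [  7.96   8.68 -13.34]
```

Request:
{"op": "arm_command", "data": {
  "plan": [
    [1, 0.9, 2.2, -3.2, -0.03, 0.01, 0],
    [1, 0.9, 2.2, -3.2, 0, 0, 0],
    [1, 0.9, 2.2, -3.2, 0, 0, 0],
    [1, 0.9, 2.2, -3.2, 0, 0, 0],
    [1, 0, 0, 0, 0, 0, 0],
    [1, 0, 0, 0, 0, 0, 0]
  ]
}}

```text
clock: 1.88
ee_pos: [441.8, -150.1, 174.3]
tool_rot: [1.076, 1.282, -1.07]
wrist_force: [0.2, 0.1, -0.3]
gripper_width: 85.5
```

```bash
python3 - <<'E'
from go import *
from ov import *
tgt((438.5,-161.5,130),.168)
c=cal('wrist'); im=imaging.snapshot('wrist'); cv2.imwrite('pics/w1.png',im[:,:,::-1])
r=imaging.cut_out('wrist','cup')
for d in r[:2]:
    print(d['confidence'],np.array(d['location'])*[400,640],d['mask'].sum())
if r: print(fit(CUP,{'wrist':r[0]['mask'].astype(float)},(438.5,-161.5,.168)))
overlay('wrist',[(CUP,(438.5,-161.5,.168),0,(255,0,0))],(0,0,640,400),1,'w1o.png',im)
E
```

```text
t 1.88 pos [ 441.75 -150.1   174.35] w 85.5 F [ 0.21  0.07 -0.3 ] M [-0.09 -0.01  0.01]
yaw_y 0.18148209340962995 T [[0.008, 0.984, 0.18], [-0.002, 0.18, -0.984], [-1.0, 0.008, 0.003]]
turn tool [ 0.01  0.   -0.01]
shift in final axes cm [ 4.43 -0.51  1.07]
shift cm [ 4.43 -0.56  1.05]
0.6 [198.4  321.92] 4599
([np.float64(437.20790122681626), np.float64(-159.53565776507975), np.float64(0.15868655786966726)], np.float64(0.2906028164690534))
```

View pics/w1o.png

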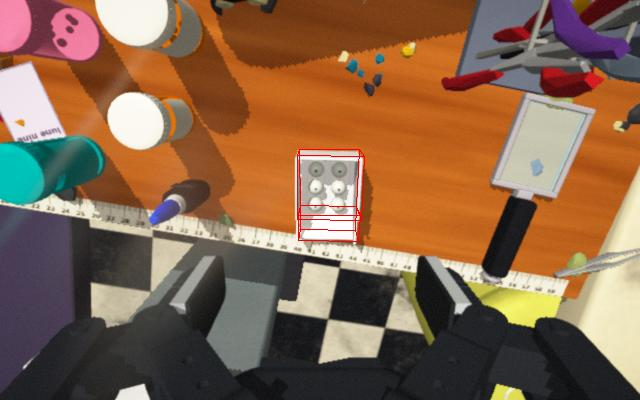

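Request:
{"op": "arm_command", "data": {
  "plan": [
    [1, 1.5, -0.3, 0.55, 0.005, 0, -0.005],
    [1, 3.0, -0.3, 0.55, 0.005, 0, -0.005],
    [1, 3.2, 0, 0, 0, 0, 0],
    [1, 3.0, 0, 0, 0, 0, 0],
    [1, 2.0, 0, 0, 0, 0, 0],
    [1, 0, 0, 0, 0, 0, 0],
    [1, 0, 0, 0, 0, 0, 0]
  ]
}}

```text
clock: 2.57
ee_pos: [441.4, -178.4, 49.7]
tool_rot: [1.092, 1.259, -1.097]
wrist_force: [0.6, 0.2, 1.1]
gripper_width: 85.3
```

```bash
python3 - <<'E'
from go import *
from ov import *
tgt((438,-161,3),.168)
im=imaging.snapshot('wrist')
overlay('wrist',[(CUP,(438,-161,.168),0,(255,0,0))],(0,0,640,400),1,'w2o.png',im)
E
```

```text
t 2.57 pos [ 441.44 -178.42   49.72] w 85.3 F [0.56 0.21 1.06] M [-0.01 -0.01  0.01]
yaw_y 0.15077460285972477 T [[0.011, 0.989, 0.15], [-0.014, 0.15, -0.989], [-1.0, 0.009, 0.015]]
turn tool [-0.02  0.02 -0.01]
shift in final axes cm [ 4.67 -0.05 -1.78]
shift cm [ 4.64 -0.12 -1.85]
```

View pics/w2o.png

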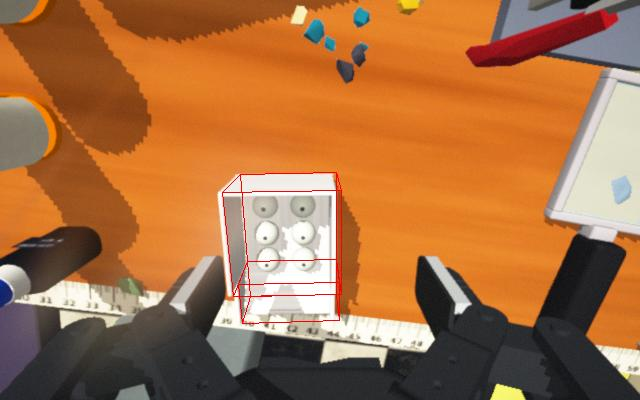

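Request:
{"op": "arm_command", "data": {
  "plan": [
    [1, 0, 0, -0.9, -0.01, 0.008, -0.005],
    [1, 0, -0.1, -0.7, -0.005, 0.008, -0.005],
    [1, 0, 0, 0, 0, 0, 0],
    [1, 0, 0, 0, 0, 0, 0]
  ]
}}

```text
clock: 2.95
ee_pos: [441.1, -164.6, 55.1]
tool_rot: [1.088, 1.277, -1.085]
wrist_force: [0.4, 0.1, -0.0]
gripper_width: 85.5
```

```bash
python3 - <<'E'
from go import *
tgt((438,-161,3),.168)
print(monitor.get_state()['joint_vel'])
E
```

```text
t 2.95 pos [ 441.12 -164.58   55.09] w 85.5 F [ 0.44  0.13 -0.03] M [ 0.01  0.02 -0.08]
yaw_y 0.1645735250140218 T [[0.005, 0.986, 0.164], [-0.002, 0.164, -0.986], [-1.0, 0.005, 0.003]]
turn tool [-0.  0. -0.]
shift in final axes cm [ 5.21 -0.25 -0.41]
shift cm [ 5.21 -0.27 -0.42]
[ 0.01 -0.02  0.01  0.02  0.01  0.  ]
```

Request:
{"op": "arm_command", "data": {
  "plan": [
    [1, 1.2, -0.2, -0.35, 0, 0, 0],
    [1, 1.2, 0, 0, 0, 0, 0],
    [1, 1.0, 0, 0, 0, 0, 0],
    [1, 0.8, 0, 0, 0, 0, 0],
    [1, 0.4, 0, 0, 0, 0, 0],
    [1, 0, 0, 0, 0, 0, 0],
    [1, 0, 0, 0, 0, 0, 0]
  ]
}}

```text
clock: 3.53
ee_pos: [444.3, -162.9, 11.9]
tool_rot: [1.085, 1.266, -1.079]
wrist_force: [0.3, 0.0, -0.1]
gripper_width: 85.2
```

```bash
python3 - <<'E'
from go import *
tgt((438,-161,3),.168)
E
```

```text
t 3.53 pos [ 444.33 -162.93   11.92] w 85.2 F [ 0.31  0.04 -0.1 ] M [0.04 0.05 0.05]
yaw_y 0.16773001886987593 T [[0.016, 0.986, 0.167], [-0.008, 0.167, -0.986], [-1.0, 0.014, 0.011]]
turn tool [-0.    0.01 -0.01]
shift in final axes cm [ 0.89 -0.59 -0.3 ]
shift cm [ 0.88 -0.6  -0.31]
```

Request:
{"op": "arm_command", "data": {
  "plan": [
    [1, 0.5, -0.5, -0.2, 0, 0.01, -0.012],
    [1, 0.4, 0, 0, 0, 0, 0],
    [1, 0, 0, 0, 0, 0, 0],
    [1, 0, 0, 0, 0, 0, 0]
  ]
}}

```text
clock: 3.87
ee_pos: [439.4, -162.3, 2.7]
tool_rot: [1.086, 1.282, -1.084]
wrist_force: [0.0, -0.2, 0.3]
gripper_width: 85.5
```

```bash
python3 - <<'E'
from go import *
from ov import *
tgt((438,-161,3),.168)
im=imaging.snapshot('wrist')
overlay('wrist',[(CUP,(438,-161,.168),0,(255,0,0))],(0,0,640,400),1,'w3o.png',im)
E
```

```text
t 3.87 pos [ 439.37 -162.25    2.73] w 85.5 F [ 0.04 -0.22  0.33] M [-0.03 -0.01 -0.04]
yaw_y 0.16753084394370155 T [[0.002, 0.986, 0.167], [-0.0, 0.167, -0.986], [-1.0, 0.002, 0.001]]
turn tool [-0.  0. -0.]
shift in final axes cm [-0.03 -0.11 -0.15]
shift cm [-0.03 -0.11 -0.15]
```

View pics/w3o.png

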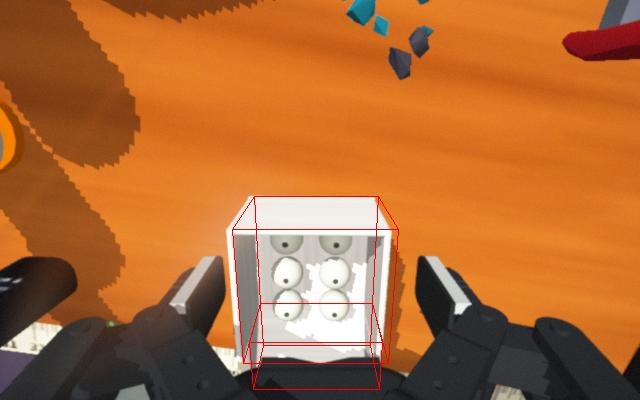

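Request:
{"op": "arm_command", "data": {
  "plan": [
    [1, 0, -0.1, -0.35, 0, 0, 0],
    [0.4, 0, 0, 0, 0, 0, 0],
    [0, 0, 0, 0, 0, 0, 0],
    [0, 0, 0, 0, 0, 0, 0],
    [-0.2, 0, 0, 0, 0, 0, 0],
    [-0.2, 0, 0, 0, 0, 0, 0],
    [-0.2, 0, 0, 0, 0, 0, 0]
  ],
  "squeeze": 60
}}

```text
clock: 4.5
ee_pos: [438.1, -158.8, 3.5]
tool_rot: [1.086, 1.281, -1.083]
wrist_force: [0.0, -0.2, -1.2]
gripper_width: 57.4
```

```bash
python3 - <<'E'
from go import *
tgt((438,-161,3),.168)
im=imaging.snapshot('wrist');cv2.imwrite('pics/w4.png',im[:,:,::-1])
E
```

```text
t 4.5 pos [ 438.15 -158.77    3.48] w 57.4 F [ 0.05 -0.21 -1.25] M [-0.05 -0.07 -0.07]
yaw_y 0.16761266707054898 T [[0.003, 0.986, 0.167], [-0.001, 0.167, -0.986], [-1.0, 0.003, 0.001]]
turn tool [-0.  0. -0.]
shift in final axes cm [ 0.05 -0.05  0.22]
shift cm [ 0.05 -0.05  0.22]
```

View pics/w4.png

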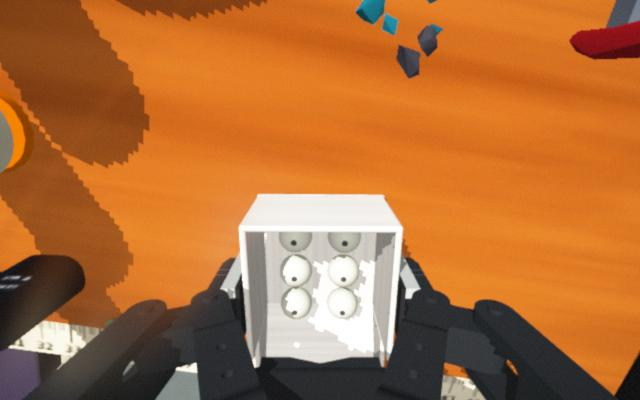

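Request:
{"op": "arm_command", "data": {
  "plan": [
    [-0.2, -0.6, 0, 0, 0, 0, 0],
    [-0.2, -1.2, 0, 0, 0, 0, 0],
    [-0.2, -2, 0, 0, 0, 0, 0],
    [-0.2, -2.5, 0, 0, 0, 0, 0],
    [-0.2, -2.5, 0, 0, 0, 0, 0],
    [-0.2, -2, 0, 0, 0, 0, 0],
    [-0.2, -1.5, 0, 0, 0, 0, 0],
    [-0.2, -0.8, 0, 0, 0, 0, 0],
    [-0.2, 0, 0, 0, 0, 0, 0],
    [-0.2, 0, 0, 0, 0, 0, 0]
  ]
}}

```text
clock: 5.38
ee_pos: [434.1, -156.9, 140.3]
tool_rot: [1.086, 1.288, -1.086]
wrist_force: [-0.2, 0.3, -2.7]
gripper_width: 57.2
```

```bash
python3 - <<'E'
from go import *
tgt((600,203,140),.08)
im=imaging.snapshot('wrist');cv2.imwrite('pics/w5.png',im[:,:,::-1])
E
```

```text
t 5.38 pos [ 434.09 -156.9   140.28] w 57.2 F [-0.16  0.33 -2.69] M [ 0.01 -0.05  0.05]
yaw_y 0.16739369731077194 T [[-0.003, 0.986, 0.167], [0.003, 0.167, -0.986], [-1.0, -0.003, -0.003]]
turn tool [ 0.09 -0.    0.  ]
shift in final axes cm [  0.03  19.41 -34.55]
shift cm [  0.07  22.36 -32.72]
```

View pics/w5.png

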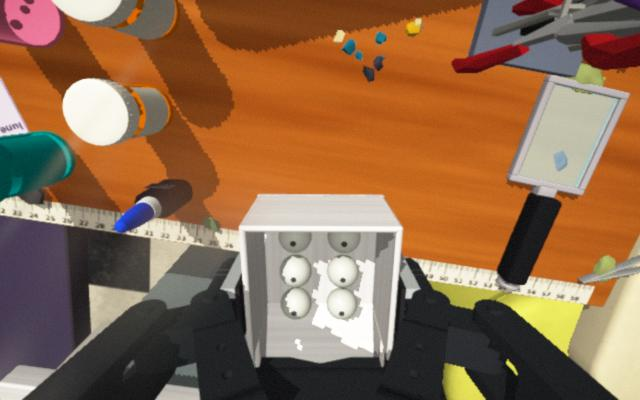

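Request:
{"op": "arm_command", "data": {
  "plan": [
    [-0.2, -0.2, 0.6, -1, 0, 0, 0],
    [-0.2, -0.2, 1.3, -1.9, 0, 0, 0],
    [-0.2, 0, 1.6, -2.4, 0, 0, 0],
    [-0.2, 0, 1.6, -2.4, 0, 0, 0],
    [-0.2, 0, 1.6, -2.4, 0, 0, 0],
    [-0.2, 0, 1.6, -2.4, 0, 0, 0],
    [-0.2, 0, 1.6, -2.4, 0, 0, 0],
    [-0.2, 0, 1.6, -2.4, 0, 0, 0],
    [-0.2, 0, 1.6, -2.4, 0, 0, 0],
    [-0.2, 0, 1.6, -2.4, 0, 0, 0]
  ]
}}

```text
clock: 6.27
ee_pos: [535.3, 92.5, 127.6]
tool_rot: [1.084, 1.307, -1.112]
wrist_force: [0.1, -0.1, -0.6]
gripper_width: 57.3
```

```bash
python3 - <<'E'
from go import *
tgt((600,203,140),.08)
E
```

```text
t 6.27 pos [535.29  92.45 127.6 ] w 57.3 F [ 0.11 -0.13 -0.64] M [-0.   -0.04 -0.02]
yaw_y 0.15549575488857106 T [[-0.031, 0.987, 0.155], [0.005, 0.155, -0.988], [-0.999, -0.03, -0.01]]
turn tool [ 0.08 -0.01  0.03]
shift in final axes cm [ -1.24   7.33 -10.5 ]
shift cm [-1.39  8.06 -9.93]
```

Request:
{"op": "arm_command", "data": {
  "plan": [
    [-0.2, -0.5, 1.6, -2, 0.02, 0, 0.01],
    [-0.2, -0.5, 1.5, -1.9, 0.02, 0, 0.01],
    [-0.2, -0.3, 1.2, -1.5, 0.02, 0, 0.005],
    [-0.2, -0.2, 0.8, -1, 0.02, 0, 0],
    [-0.2, 0, 0.5, -0.6, 0, 0, 0],
    [-0.2, 0, 0.2, -0.2, 0, 0, 0],
    [-0.2, 0, 0, 0, 0, 0, 0],
    [-0.2, 0, 0, 0, 0, 0, 0]
  ]
}}

```text
clock: 6.93
ee_pos: [582.3, 150.8, 129.1]
tool_rot: [1.121, 1.313, -1.119]
wrist_force: [0.5, -0.3, -1.8]
gripper_width: 57.0
```

```bash
python3 - <<'E'
from go import *
from ov import *
tgt((600,203,140),.08)
im=imaging.snapshot('wrist')
r=imaging.cut_out('wrist','tray')
for d in r[:2]: print(d['confidence'],np.array(d['location'])*[400,640],d['mask'].sum())
overlay('wrist',[(TRAY,(545,203,.08),0,(255,0,255))],(0,0,640,400),1,'w6o.png',im)
overlay('top',[(TRAY,(545,203,.08),0,(255,0,255))],(150,80,330,240),4,'t6o.png')
E
```

```text
t 6.93 pos [582.29 150.81 129.1 ] w 57.0 F [ 0.52 -0.32 -1.8 ] M [-0.09 -0.03  0.01]
yaw_y 0.1307048628853436 T [[-0.032, 0.991, 0.129], [0.029, 0.13, -0.991], [-0.999, -0.028, -0.033]]
turn tool [ 0.05 -0.03  0.03]
shift in final axes cm [-1.09  2.18 -5.06]
shift cm [-0.99  2.41 -4.98]
0.63 [191.92 225.28] 7612
0.29 [275.   331.58] 21726
```

View pics/w6o.png

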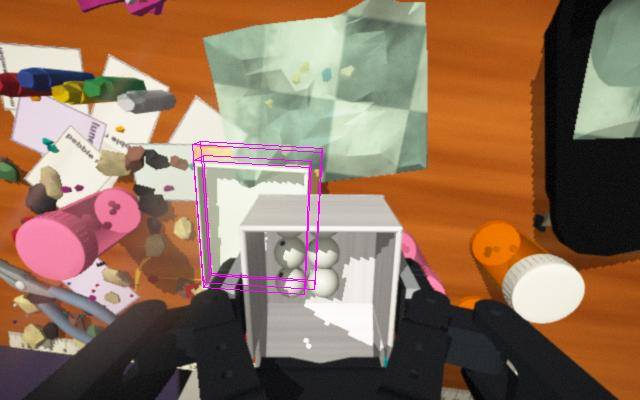

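View pics/t6o.png

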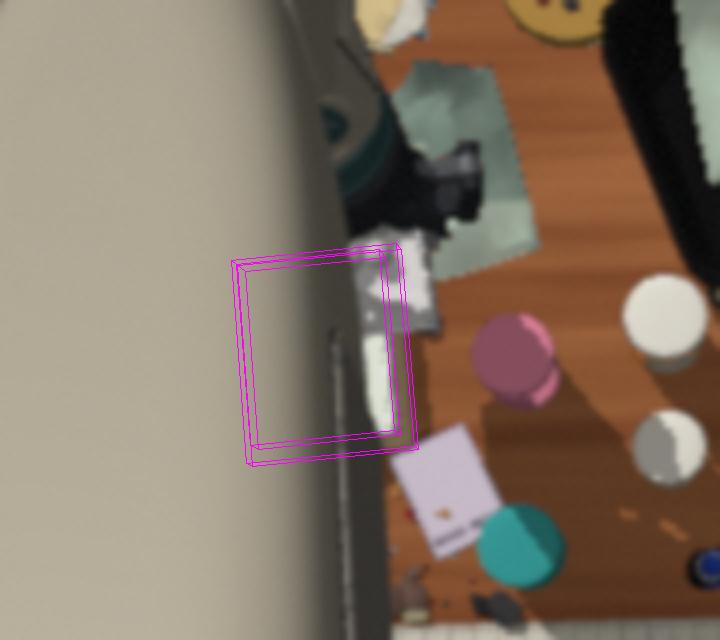

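```bash
cat > plan.py <<'E'
from go import *
def G_of(yaw,tilt):
    x=np.array([0,0,-1.]);y=np.array([np.cos(yaw),np.sin(yaw),0]);G=np.stack([x,y,np.cross(x,y)],1)
    return G@R.from_rotvec([0,0,np.radians(tilt)]).as_matrix()
def plan(pos,G,N,lip=None):
    s=monitor.get_state(); T=R.from_rotvec(s['tool_rot']).as_matrix(); p=np.array(s['ee_pos'])
    print('t',round(s['clock'],2),'pos',p,'w',round(s['gripper_width'],1),'F',s['wrist_force'],'J',s['joints'])
    w=R.from_matrix(T.T@G).as_rotvec(); print('target',pos,'remaining',np.round(np.array(pos)-p,1),'turn',w.round(3))
    if lip is not None: print('lip now',p+T@lip)
    u=(1-np.cos(np.pi*np.arange(N+1)/N))/2; u=.5*u+.5*np.arange(N+1)/N
    for a,b in zip(u[:-1],u[1:]):
        Ta=T@R.from_rotvec(w*a).as_matrix()
        print('[ -0.2,',', '.join(f'{v:.2f}' for v in Ta.T@((np.array(pos)-p)*(b-a))/10),',',', '.join(f'{v:.3f}' for v in w*(b-a)),'],')
LIP=np.array([-12.5,-52,0])
def lip_pose(P,yaw,tilt):
    G=G_of(yaw,tilt); return np.array(P)-G@LIP,G
E
python3 - <<'E'
from plan import *
plan(*lip_pose((578,205.6,62),.08,15),8,LIP)
E
```

```text
t 7.08 pos [582.36 150.84 129.61] w 57.4 F [-1.03  0.37 -1.  ] J [ 0.13  0.32 -0.19  1.09  0.03  3.14]
target [631.29 209.87  63.38] remaining [ 48.9  59.  -66.2] turn [ 0.05 -0.04  0.29]
lip now [531.2  143.69 143.49]
[ -0.2, 0.54, 0.47, -0.41 , 0.004, -0.003, 0.024 ],
[ -0.2, 0.79, 0.66, -0.59 , 0.005, -0.005, 0.034 ],
[ -0.2, 0.99, 0.77, -0.73 , 0.007, -0.006, 0.042 ],
[ -0.2, 1.12, 0.80, -0.82 , 0.007, -0.006, 0.046 ],
[ -0.2, 1.15, 0.74, -0.83 , 0.007, -0.006, 0.046 ],
[ -0.2, 1.07, 0.62, -0.77 , 0.007, -0.006, 0.042 ],
[ -0.2, 0.89, 0.46, -0.63 , 0.005, -0.005, 0.034 ],
[ -0.2, 0.63, 0.30, -0.44 , 0.004, -0.003, 0.024 ],
```

Request:
{"op": "arm_command", "data": {
  "plan": [
    [-0.2, -0.2, 0, 0, -0.06, -0.01, 0.01],
    [-0.2, -0.2, 0, 0, -0.07, -0.01, 0.01],
    [-0.2, 0, 0, 0, -0.08, -0.01, 0.01],
    [-0.2, 0, 0, 0, -0.06, 0, 0],
    [-0.2, 0, 0, 0, -0.04, 0, 0],
    [-0.2, 0, 0, 0, 0, 0, 0]
  ]
}}

```text
clock: 7.58
ee_pos: [580.3, 148.3, 134.7]
tool_rot: [0.877, 1.387, -0.863]
wrist_force: [-1.1, 0.8, -1.5]
gripper_width: 57.3
```

```bash
python3 - <<'E'
from plan import *
plan(*lip_pose((570,211,65),.45,12),8,LIP)
for t in (0,20,35,50): print(t,lip_pose((570,211,62),.45,t)[0])
E
```

```text
t 7.58 pos [580.35 148.31 134.66] w 57.3 F [-1.1   0.79 -1.49] J [ 0.14  0.29 -0.22  1.05  0.    2.83]
target [618.14 234.25  63.58] remaining [ 37.8  85.9 -71.1] turn [ 0.  -0.   0.2]
lip now [533.48 125.54 146.73]
[ -0.2, 0.59, 0.58, -0.49 , 0.000, -0.000, 0.016 ],
[ -0.2, 0.85, 0.81, -0.71 , 0.000, -0.000, 0.023 ],
[ -0.2, 1.07, 0.98, -0.87 , 0.000, -0.000, 0.029 ],
[ -0.2, 1.21, 1.04, -0.96 , 0.000, -0.000, 0.032 ],
[ -0.2, 1.24, 1.00, -0.96 , 0.000, -0.000, 0.032 ],
[ -0.2, 1.16, 0.87, -0.87 , 0.000, -0.000, 0.029 ],
[ -0.2, 0.96, 0.68, -0.71 , 0.000, -0.000, 0.023 ],
[ -0.2, 0.68, 0.46, -0.50 , 0.000, -0.000, 0.016 ],
0 [616.82 233.62  49.5 ]
20 [617.85 234.11  68.04]
35 [614.81 232.65  81.59]
50 [608.72 229.7   93.8 ]
```

Request:
{"op": "arm_command", "data": {
  "plan": [
    [-0.2, 0.4, 0.6, -0.6, 0, 0, 0.016],
    [-0.2, 0.7, 0.8, -0.8, 0, 0, 0.023],
    [-0.2, 1.0, 1.0, -0.9, 0, 0, 0.03],
    [-0.2, 1.2, 1.0, -1.0, 0, 0, 0.03],
    [-0.2, 1.2, 1.0, -1.0, 0, 0, 0.03],
    [-0.2, 1.1, 0.9, -0.9, 0, 0, 0.03],
    [-0.2, 0.9, 0.7, -0.7, 0, 0, 0.02],
    [-0.2, 0.5, 0.4, -0.4, 0, 0, 0.015],
    [-0.2, 0, 0, 0, 0, 0, 0]
  ]
}}

```text
clock: 8.33
ee_pos: [618.5, 241.6, 69.2]
tool_rot: [1.014, 1.266, -0.711]
wrist_force: [-0.6, 0.3, -1.7]
gripper_width: 57.1
```

```bash
python3 - <<'E'
from plan import *
from ov import *
plan(*lip_pose((570,211,62),.45,16),5,LIP)
im=imaging.snapshot('wrist')
overlay('wrist',[(TRAY,(545,203,.08),0,(255,0,255))],(0,0,640,400),1,'w7o.png',im)
im=imaging.snapshot('scene');crop(im,260,60,440,240,4,'s7.png')
E
```

```text
t 8.33 pos [618.49 241.57  69.22] w 57.1 F [-0.64  0.28 -1.66] J [ 0.25  0.34 -0.33  0.69  0.05  2.96]
target [618.11 234.24  64.32] remaining [-0.4 -7.3 -4.9] turn [-0.01 -0.    0.06]
lip now [570.09 218.84  70.14]
[ -0.2, 0.06, -0.07, 0.10 , -0.002, -0.000, 0.009 ],
[ -0.2, 0.09, -0.10, 0.15 , -0.003, -0.001, 0.014 ],
[ -0.2, 0.10, -0.12, 0.16 , -0.003, -0.001, 0.015 ],
[ -0.2, 0.09, -0.10, 0.15 , -0.003, -0.001, 0.014 ],
[ -0.2, 0.06, -0.07, 0.10 , -0.002, -0.000, 0.009 ],
```

View pics/w7o.png

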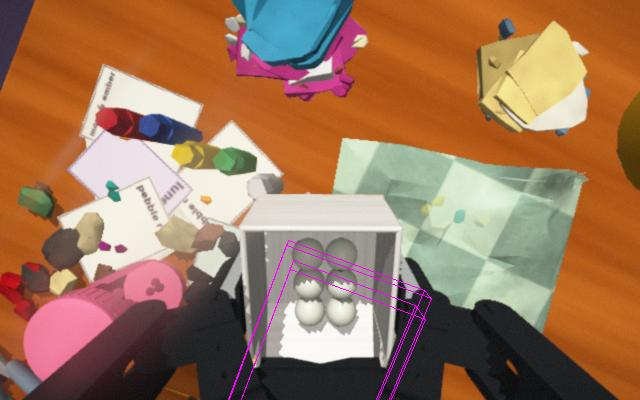

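View pics/s7.png

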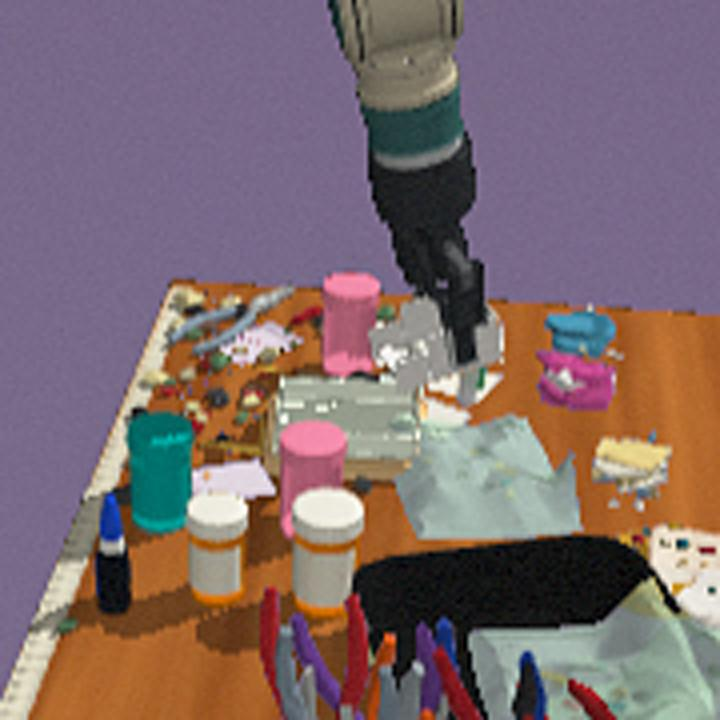

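```bash
python3 - <<'E'
from plan import *
s=monitor.get_state(); T=R.from_rotvec(s['tool_rot']).as_matrix(); p=np.array(s['ee_pos'])
im=cv2.imread('pics/s7.png')
c=cal('scene')
def P(q): return ((proj('scene',p+T@np.array(q),c)+.5-[260,60])*4)
def ln(a,b,col): cv2.line(im,tuple(np.int32(P(a))),tuple(np.int32(P(b))),col,1)
# tool coords: x = -(z-3.5) => z0 at +3.5
for s_ in (-29,29):
    pts=[(3.5,-52),(3.5,32),(-36.5,32),(-36.5,-26),(-24.5,-26),(-24.5,-52)]
    for a,b in zip(pts,pts[1:]+pts[:1]): ln((*a,s_),(*b,s_),(0,0,255))
for a in pts: ln((*a,-29),(*a,29),(0,0,255))
r=R.from_euler('z',.08).as_matrix()
rim=[r@np.array(q)+[545,203,0] for q in [(-55,-43,35),(55,-43,35),(55,43,35),(-55,43,35)]]
q=[(proj('scene',v,c)+.5-[260,60])*4 for v in rim]
for a,b in zip(q,q[1:]+q[:1]): cv2.line(im,tuple(np.int32(a)),tuple(np.int32(b)),(255,0,255),1)
cv2.imwrite('pics/s7o.png',im[180:560])
E
```

```text
(no output)
```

View pics/s7o.png

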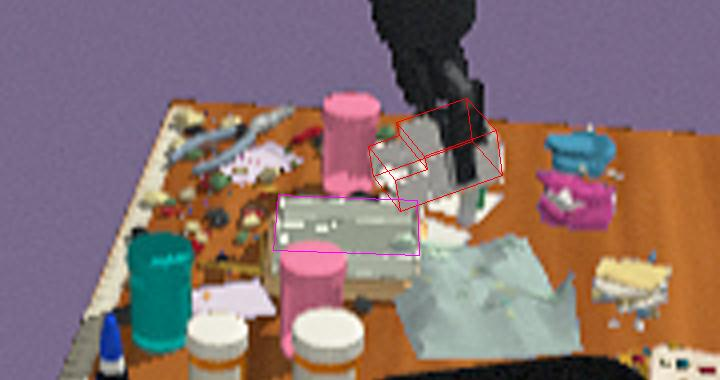

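Request:
{"op": "arm_command", "data": {
  "plan": [
    [-0.2, 0.1, 0, 0.3, 0, 0, 0.03],
    [-0.2, 0.1, 0, 0.3, 0, 0, 0.04],
    [-0.2, 0, -0.1, 0.1, 0, 0, 0.04],
    [-0.2, 0, -0.1, 0, 0, 0, 0.03],
    [-0.2, 0, 0, 0, 0, 0, 0]
  ]
}}

```text
clock: 8.85
ee_pos: [624.2, 232.8, 71.3]
tool_rot: [1.099, 1.173, -0.599]
wrist_force: [-1.0, -0.3, -2.3]
gripper_width: 57.1
```

```bash
python3 - <<'E'
from plan import *
plan(*lip_pose((572,211,60),.45,50),10,LIP)
E
```

```text
t 8.85 pos [624.22 232.85  71.32] w 57.1 F [-0.99 -0.25 -2.3 ] J [ 0.23  0.28 -0.46  0.47  0.08  2.95]
target [610.72 229.7   91.8 ] remaining [-13.5  -3.1  20.5] turn [-0.01  0.01  0.5 ]
lip now [576.13 210.55  64.22]
[ -0.2, -0.15, -0.03, -0.02 , -0.001, 0.000, 0.031 ],
[ -0.2, -0.21, -0.04, -0.03 , -0.001, 0.000, 0.043 ],
[ -0.2, -0.26, -0.04, -0.03 , -0.002, 0.001, 0.053 ],
[ -0.2, -0.29, -0.03, -0.04 , -0.002, 0.001, 0.060 ],
[ -0.2, -0.31, -0.01, -0.04 , -0.002, 0.001, 0.064 ],
[ -0.2, -0.31, 0.01, -0.04 , -0.002, 0.001, 0.064 ],
[ -0.2, -0.29, 0.03, -0.04 , -0.002, 0.001, 0.060 ],
[ -0.2, -0.26, 0.04, -0.03 , -0.002, 0.001, 0.053 ],
[ -0.2, -0.21, 0.04, -0.03 , -0.001, 0.000, 0.043 ],
[ -0.2, -0.15, 0.04, -0.02 , -0.001, 0.000, 0.031 ],
```

Request:
{"op": "arm_command", "data": {
  "plan": [
    [-0.2, -0.15, -0.05, 0, 0, 0, 0.03],
    [-0.2, -0.2, -0.05, 0, 0, 0, 0.04],
    [-0.2, -0.2, -0.05, 0, 0, 0, 0.04],
    [-0.2, -0.2, -0.05, 0, 0, 0, 0.04],
    [-0.2, -0.2, 0, 0, 0, 0, 0.04],
    [-0.2, -0.2, 0, 0, 0, 0, 0.04],
    [-0.2, 0, 0, 0, 0, 0, 0]
  ]
}}

```text
clock: 9.43
ee_pos: [623.5, 228.1, 87.6]
tool_rot: [1.222, 1.016, -0.415]
wrist_force: [-0.8, 0.3, -2.2]
gripper_width: 57.4
```

```bash
python3 - <<'E'
from plan import *
plan(*lip_pose((572,211,60),.45,50),6,LIP)
im=imaging.snapshot('wrist');cv2.imwrite('pics/w8.png',im[:,:,::-1])
im=imaging.snapshot('scene');crop(im,300,100,400,200,5,'s8.png')
E
```

```text
t 9.43 pos [623.47 228.14  87.63] w 57.4 F [-0.8   0.32 -2.15] J [ 0.19  0.18 -0.66  0.12  0.14  2.95]
target [610.72 229.7   91.8 ] remaining [-12.8   1.6   4.2] turn [-0.02  0.01  0.26]
lip now [578.2  207.53  67.98]
[ -0.2, -0.11, -0.08, -0.08 , -0.002, 0.001, 0.030 ],
[ -0.2, -0.17, -0.11, -0.12 , -0.003, 0.002, 0.046 ],
[ -0.2, -0.21, -0.12, -0.14 , -0.004, 0.003, 0.054 ],
[ -0.2, -0.22, -0.11, -0.14 , -0.004, 0.003, 0.054 ],
[ -0.2, -0.19, -0.08, -0.12 , -0.003, 0.002, 0.046 ],
[ -0.2, -0.13, -0.05, -0.08 , -0.002, 0.001, 0.030 ],
```

View pics/w8.png

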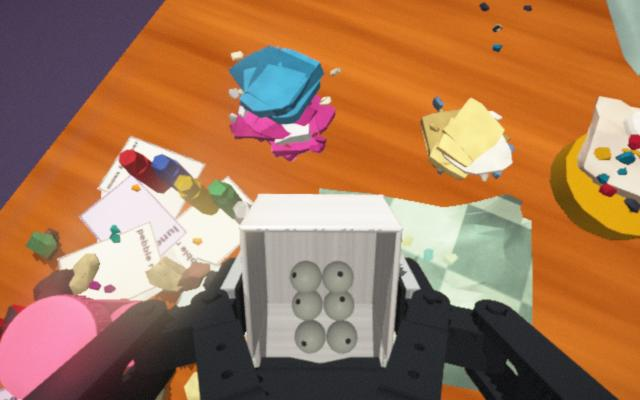

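View pics/s8.png

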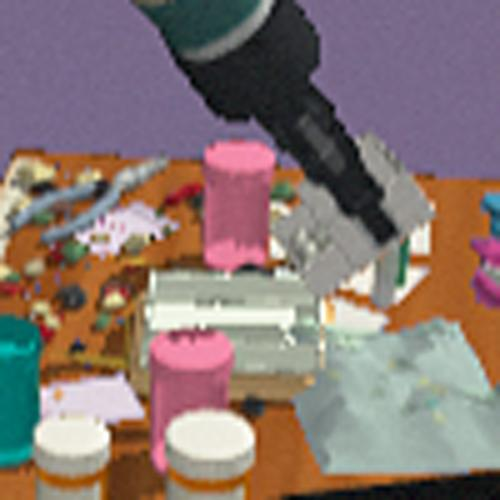

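```bash
python3 - <<'E'
from plan import *
plan(*lip_pose((569,209,58),.45,48),6,LIP)
E
```

```text
t 9.53 pos [625.67 228.73  89.11] w 57.1 F [ 0.1   0.37 -1.38] J [ 0.19  0.19 -0.66  0.13  0.14  2.95]
target [608.7  228.18  88.28] remaining [-17.   -0.6  -0.8] turn [-0.02  0.01  0.22]
lip now [580.45 208.11  69.37]
[ -0.2, -0.10, -0.16, -0.08 , -0.002, 0.001, 0.026 ],
[ -0.2, -0.15, -0.23, -0.12 , -0.003, 0.002, 0.039 ],
[ -0.2, -0.19, -0.26, -0.14 , -0.004, 0.003, 0.047 ],
[ -0.2, -0.20, -0.25, -0.14 , -0.004, 0.003, 0.047 ],
[ -0.2, -0.18, -0.21, -0.12 , -0.003, 0.002, 0.039 ],
[ -0.2, -0.13, -0.13, -0.08 , -0.002, 0.001, 0.026 ],
```

Request:
{"op": "arm_command", "data": {
  "plan": [
    [-0.2, 0.1, -0.5, -0.1, 0, 0, 0],
    [-0.2, 0.1, -0.5, -0.1, 0, 0, 0.01],
    [-0.2, 0, -0.3, 0, 0, 0, 0.03],
    [-0.2, -0.2, -0.1, 0, 0, 0, 0.04],
    [-0.2, -0.2, -0.1, 0, 0, 0, 0.04],
    [-0.2, -0.2, -0.1, 0, 0, 0, 0.04],
    [-0.2, -0.15, 0, 0, 0, 0, 0.03],
    [-0.2, 0, 0, 0, 0, 0, 0]
  ]
}}

```text
clock: 10.2
ee_pos: [620.6, 226.0, 91.4]
tool_rot: [1.31, 0.875, -0.252]
wrist_force: [0.3, 0.4, -1.1]
gripper_width: 57.4
```

```bash
python3 - <<'E'
from plan import *
plan(*lip_pose((569,209,58),.45,52),6,LIP)
im=imaging.snapshot('wrist');cv2.imwrite('pics/w9.png',im[:,:,::-1])
im=imaging.snapshot('scene');crop(im,300,100,400,200,5,'s9.png')
E
```

```text
t 10.2 pos [620.6  225.96  91.42] w 57.4 F [ 0.3   0.38 -1.13] J [ 0.17  0.18 -0.83 -0.25  0.19  2.96]
target [606.7  227.21  91.28] remaining [-13.9   1.2  -0.1] turn [-0.01  0.02  0.09]
lip now [580.06 207.42  61.88]
[ -0.2, -0.10, -0.10, -0.08 , -0.002, 0.002, 0.010 ],
[ -0.2, -0.15, -0.14, -0.12 , -0.002, 0.003, 0.015 ],
[ -0.2, -0.19, -0.17, -0.15 , -0.003, 0.004, 0.018 ],
[ -0.2, -0.19, -0.17, -0.15 , -0.003, 0.004, 0.018 ],
[ -0.2, -0.16, -0.14, -0.12 , -0.002, 0.003, 0.015 ],
[ -0.2, -0.11, -0.09, -0.08 , -0.002, 0.002, 0.010 ],
```

View pics/w9.png

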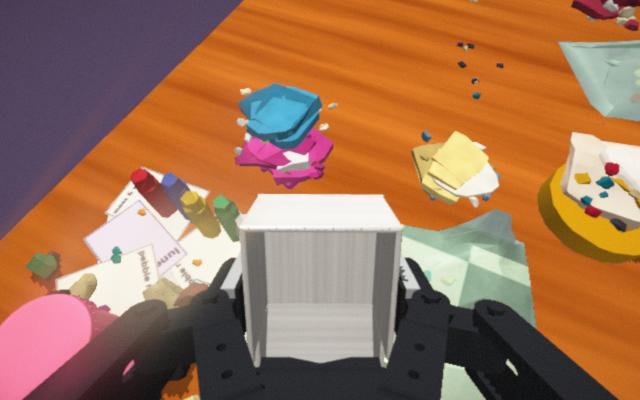

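View pics/s9.png

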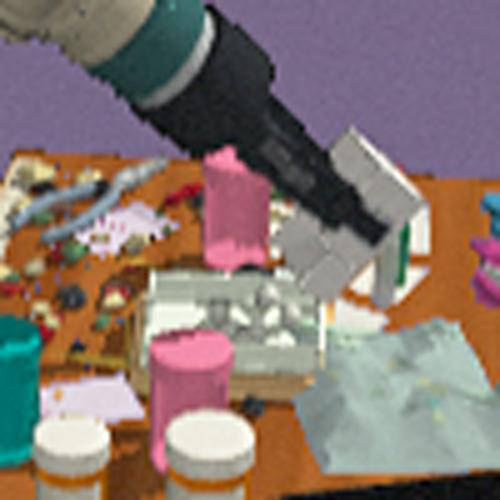

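Request:
{"op": "arm_command", "data": {
  "plan": [
    [-0.2, -0.3, -0.1, 0, 0, 0, 0.03],
    [-0.2, -0.3, -0.1, 0, 0, 0, 0.04],
    [-0.2, -0.2, 0, 0, 0, 0, 0.02],
    [-0.2, 0, 0, 0, 0, 0, 0],
    [-0.2, 0, 0, 0, 0, 0, 0]
  ]
}}

```text
clock: 10.72
ee_pos: [623.5, 225.0, 102.8]
tool_rot: [1.347, 0.805, -0.172]
wrist_force: [0.4, -0.2, -1.4]
gripper_width: 57.2
```

```bash
python3 - <<'E'
from plan import *
s=monitor.get_state();p=np.array(s['ee_pos'])
plan(p+[0,-20,75],G_of(.40,0),14,LIP)
im=imaging.snapshot('scene');crop(im,300,100,400,200,5,'s10.png')
im=imaging.snapshot('top');crop(im,190,120,270,210,6,'t10.png')
E
```

```text
t 10.72 pos [623.5  225.04 102.79] w 57.2 F [ 0.44 -0.23 -1.41] J [ 0.15  0.19 -0.89 -0.42  0.22  2.97]
target [623.5  205.04 177.79] remaining [  0. -20.  75.] turn [ 0.03 -0.01 -0.92]
lip now [585.95 207.7   68.88]
[ -0.2, -0.22, 0.23, 0.08 , 0.001, -0.000, -0.039 ],
[ -0.2, -0.29, 0.29, 0.10 , 0.002, -0.000, -0.050 ],
[ -0.2, -0.37, 0.33, 0.12 , 0.002, -0.001, -0.060 ],
[ -0.2, -0.45, 0.35, 0.14 , 0.002, -0.001, -0.069 ],
[ -0.2, -0.52, 0.35, 0.15 , 0.002, -0.001, -0.077 ],
[ -0.2, -0.58, 0.33, 0.16 , 0.003, -0.001, -0.082 ],
[ -0.2, -0.62, 0.29, 0.17 , 0.003, -0.001, -0.084 ],
[ -0.2, -0.65, 0.24, 0.17 , 0.003, -0.001, -0.084 ],
[ -0.2, -0.64, 0.18, 0.16 , 0.003, -0.001, -0.082 ],
[ -0.2, -0.62, 0.12, 0.15 , 0.002, -0.001, -0.077 ],
[ -0.2, -0.56, 0.06, 0.14 , 0.002, -0.001, -0.069 ],
[ -0.2, -0.49, 0.02, 0.12 , 0.002, -0.001, -0.060 ],
[ -0.2, -0.41, -0.01, 0.10 , 0.002, -0.000, -0.050 ],
[ -0.2, -0.32, -0.02, 0.08 , 0.001, -0.000, -0.039 ],
```

View pics/s10.png

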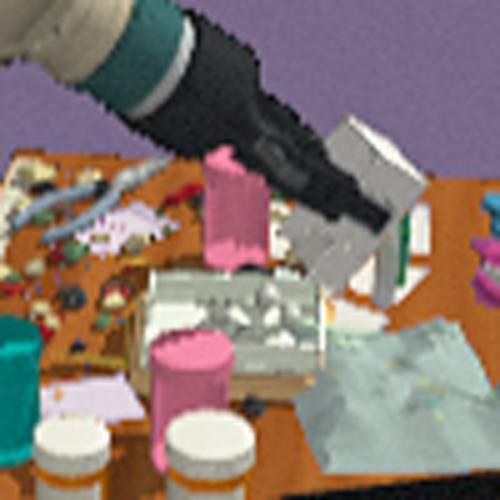

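View pics/t10.png

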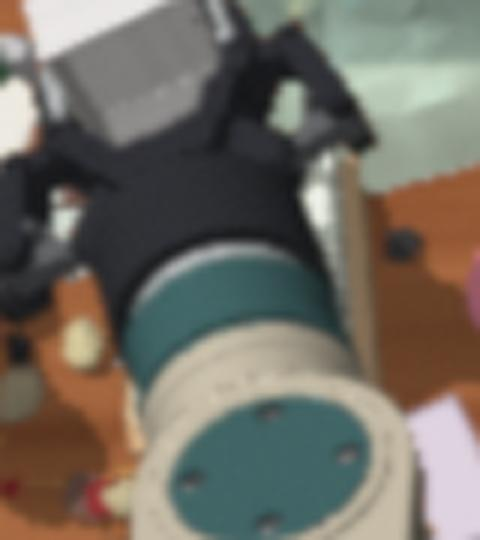

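Request:
{"op": "arm_command", "data": {
  "plan": [
    [-0.2, -0.3, 0.4, 0.1, 0, 0, -0.03],
    [-0.2, -0.5, 0.5, 0.1, 0, 0, -0.05],
    [-0.2, -0.6, 0.5, 0.1, 0, 0, -0.07],
    [-0.2, -0.6, 0.5, 0.1, 0, 0, -0.09],
    [-0.2, -0.6, 0.4, 0.1, 0, 0, -0.1],
    [-0.2, -0.7, 0.3, 0.1, 0, 0, -0.1],
    [-0.2, -0.7, 0.2, 0.1, 0, 0, -0.1],
    [-0.2, -0.7, 0.2, 0.1, 0, 0, -0.1],
    [-0.2, -0.6, 0.1, 0.1, 0, 0, -0.09],
    [-0.2, -0.5, 0, 0.1, 0, 0, -0.06]
  ]
}}

```text
clock: 11.65
ee_pos: [615.9, 212.6, 176.6]
tool_rot: [0.941, 1.325, -0.815]
wrist_force: [0.7, 0.8, -1.0]
gripper_width: 57.2
```

```bash
python3 - <<'E'
from plan import *
plan((500,40,150),G_of(.25,0),8,LIP)
im=imaging.snapshot('wrist');cv2.imwrite('pics/w11.png',im[:,:,::-1])
im=imaging.snapshot('scene');crop(im,300,100,400,200,5,'s11.png')
E
```

```text
t 11.65 pos [615.88 212.59 176.65] w 57.2 F [ 0.74  0.8  -1.03] J [ 0.23  0.29 -0.13  1.06  0.01  2.94]
target (500, 40, 150) remaining [-115.9 -172.6  -26.6] turn [ 0.18 -0.   -0.1 ]
lip now [567.75 190.5  184.15]
[ -0.2, 0.08, -1.46, 0.88 , 0.015, -0.000, -0.008 ],
[ -0.2, 0.14, -2.07, 1.29 , 0.021, -0.000, -0.011 ],
[ -0.2, 0.20, -2.51, 1.65 , 0.026, -0.001, -0.014 ],
[ -0.2, 0.25, -2.72, 1.88 , 0.029, -0.001, -0.015 ],
[ -0.2, 0.30, -2.66, 1.96 , 0.029, -0.001, -0.015 ],
[ -0.2, 0.31, -2.36, 1.85 , 0.026, -0.001, -0.014 ],
[ -0.2, 0.28, -1.87, 1.55 , 0.021, -0.000, -0.011 ],
[ -0.2, 0.21, -1.28, 1.11 , 0.015, -0.000, -0.008 ],
```

View pics/w11.png

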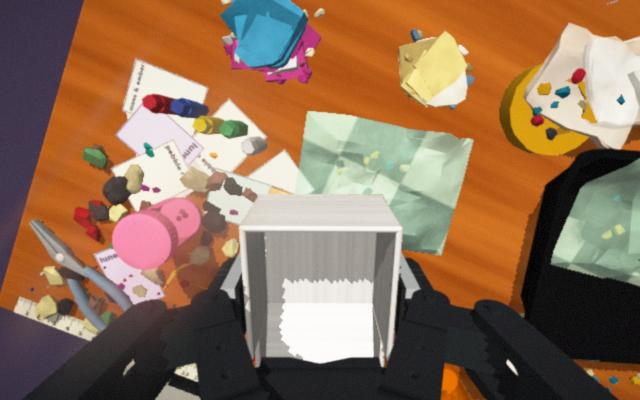

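View pics/s11.png

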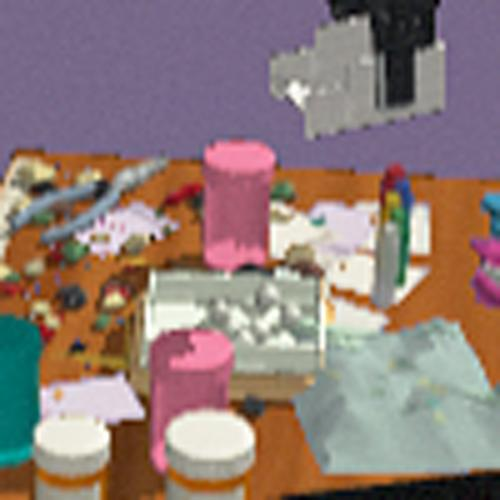

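Request:
{"op": "arm_command", "data": {
  "plan": [
    [-0.2, 0, -1.4, 0.8, 0.02, 0, -0.01],
    [-0.2, 0, -2.2, 1.5, 0.03, 0, -0.02],
    [-0.2, 0, -2.4, 2.0, 0.03, 0, -0.02],
    [-0.2, 0, -2.4, 2.2, 0.03, 0, -0.02],
    [-0.2, 0, -2.3, 2.4, 0.03, 0, -0.02],
    [-0.2, 0, -2.2, 2.6, 0.03, 0, -0.01],
    [-0.2, 0, -2.0, 2.6, 0.03, 0, 0],
    [-0.2, 0, -2.0, 2.8, 0.02, 0, 0],
    [-0.2, 0, -2.0, 2.8, 0.02, 0, 0],
    [-0.2, 0, -2.0, 2.8, 0, 0, 0]
  ]
}}

```text
clock: 12.58
ee_pos: [461.4, -71.3, 158.6]
tool_rot: [1.075, 1.299, -1.073]
wrist_force: [0.7, -1.0, -1.0]
gripper_width: 57.1
```

```bash
python3 - <<'E'
from plan import *
plan((440,-165,110),G_of(.168,0),8)
E
```

```text
t 12.58 pos [461.35 -71.32 158.59] w 57.1 F [ 0.75 -1.   -0.98] J [-0.29  0.05 -0.45  1.07  0.    2.66]
target (440, -165, 110) remaining [-21.4 -93.7 -48.6] turn [ 0.02 -0.01  0.01]
[ -0.2, 0.39, -0.31, 0.72 , 0.001, -0.001, 0.000 ],
[ -0.2, 0.56, -0.44, 1.03 , 0.002, -0.001, 0.001 ],
[ -0.2, 0.69, -0.54, 1.27 , 0.002, -0.001, 0.001 ],
[ -0.2, 0.76, -0.59, 1.40 , 0.003, -0.001, 0.001 ],
[ -0.2, 0.77, -0.59, 1.40 , 0.003, -0.001, 0.001 ],
[ -0.2, 0.70, -0.53, 1.27 , 0.002, -0.001, 0.001 ],
[ -0.2, 0.57, -0.43, 1.04 , 0.002, -0.001, 0.001 ],
[ -0.2, 0.40, -0.30, 0.72 , 0.001, -0.001, 0.000 ],
```

Request:
{"op": "arm_command", "data": {
  "plan": [
    [-0.2, 0, -0.5, 2.0, 0, 0, 0],
    [-0.2, 0.3, -0.5, 1.6, 0, 0, 0],
    [-0.2, 0.6, -0.4, 1.2, 0.01, -0.01, 0.01],
    [-0.2, 0.8, -0.3, 0.8, 0.01, 0, 0],
    [-0.2, 0.8, -0.1, 0.4, 0, 0, 0],
    [-0.2, 0.6, 0, 0.1, 0, 0, 0],
    [-0.2, 0.3, 0, 0, 0, 0, 0],
    [-0.2, 0, 0, 0, 0, 0, 0]
  ]
}}

```text
clock: 13.25
ee_pos: [434.4, -138.5, 114.9]
tool_rot: [1.099, 1.277, -1.101]
wrist_force: [-1.0, -0.6, -0.5]
gripper_width: 57.4
```

```bash
python3 - <<'E'
from plan import *
plan((440,-165,8),G_of(.168,0),10)
E
```

```text
t 13.25 pos [ 434.37 -138.47  114.95] w 57.4 F [-0.98 -0.65 -0.5 ] J [-0.45  0.08 -0.53  0.96 -0.    2.54]
target (440, -165, 8) remaining [   5.6  -26.5 -106.9] turn [-0.02  0.    0.  ]
[ -0.2, 0.67, 0.01, 0.17 , -0.001, 0.000, 0.000 ],
[ -0.2, 0.91, 0.02, 0.23 , -0.002, 0.000, 0.000 ],
[ -0.2, 1.13, 0.02, 0.28 , -0.002, 0.000, 0.000 ],
[ -0.2, 1.28, 0.02, 0.32 , -0.002, 0.000, 0.000 ],
[ -0.2, 1.36, 0.02, 0.34 , -0.003, 0.000, 0.000 ],
[ -0.2, 1.36, 0.02, 0.34 , -0.003, 0.000, 0.000 ],
[ -0.2, 1.28, 0.02, 0.32 , -0.002, 0.000, 0.000 ],
[ -0.2, 1.13, 0.01, 0.29 , -0.002, 0.000, 0.000 ],
[ -0.2, 0.91, 0.01, 0.23 , -0.002, 0.000, 0.000 ],
[ -0.2, 0.67, 0.01, 0.17 , -0.001, 0.000, 0.000 ],
```

Request:
{"op": "arm_command", "data": {
  "plan": [
    [-0.2, 0.7, 0, 0.4, 0, 0, 0],
    [-0.2, 1.0, 0, 0.4, 0, 0, 0],
    [-0.2, 1.3, 0, 0.4, 0, 0, 0],
    [-0.2, 1.5, 0, 0.4, 0, 0, 0],
    [-0.2, 1.5, 0, 0.3, 0, 0, 0],
    [-0.2, 1.3, 0, 0.2, 0, 0, 0],
    [-0.2, 1.0, 0, 0.1, 0, 0, 0],
    [-0.2, 0.7, 0, 0, 0, 0, 0],
    [-0.2, 0.3, 0, 0, 0, 0, 0],
    [-0.2, 0, 0, 0, 0, 0, 0]
  ]
}}

```text
clock: 14.08
ee_pos: [442.7, -160.1, 13.8]
tool_rot: [1.093, 1.277, -1.092]
wrist_force: [-0.6, -0.3, -1.2]
gripper_width: 57.4
```

```bash
python3 - <<'E'
from plan import *
plan((440,-165,4.5),G_of(.168,0),5)
E
```

```text
t 14.08 pos [ 442.75 -160.12   13.83] w 57.4 F [-0.59 -0.32 -1.2 ] J [-0.48  0.24 -0.61  0.73 -0.    2.5 ]
target (440, -165, 4.5) remaining [-2.7 -4.9 -9.3] turn [-0.01  0.   -0.  ]
[ -0.2, 0.14, -0.05, 0.06 , -0.002, 0.000, -0.000 ],
[ -0.2, 0.21, -0.08, 0.10 , -0.003, 0.000, -0.000 ],
[ -0.2, 0.24, -0.09, 0.11 , -0.003, 0.000, -0.000 ],
[ -0.2, 0.21, -0.08, 0.10 , -0.003, 0.000, -0.000 ],
[ -0.2, 0.14, -0.05, 0.06 , -0.002, 0.000, -0.000 ],
```

Request:
{"op": "arm_command", "data": {
  "plan": [
    [-0.2, 0.2, 0, 0, 0, 0, 0],
    [-0.2, 0.2, 0, 0, 0, 0, 0],
    [-0.2, 0.2, 0, 0, 0, 0, 0],
    [-0.2, 0.15, 0, 0, 0, 0, 0],
    [-0.2, 0.1, 0, 0, 0, 0, 0],
    [-0.2, 0, 0, 0, 0, 0, 0],
    [-0.2, 0, 0, 0, 0, 0, 0]
  ]
}}

```text
clock: 14.67
ee_pos: [445.2, -160.8, 6.6]
tool_rot: [1.092, 1.272, -1.089]
wrist_force: [0.1, -0.4, -1.0]
gripper_width: 57.3
```

```bash
python3 - <<'E'
from plan import *
plan((440,-165,4),G_of(.168,0),3)
E
```

```text
t 14.67 pos [ 445.25 -160.84    6.61] w 57.3 F [ 0.1  -0.43 -1.  ] J [-0.48  0.25 -0.61  0.71 -0.    2.5 ]
target (440, -165, 4) remaining [-5.2 -4.2 -2.6] turn [-0.01  0.01 -0.01]
[ -0.2, 0.08, -0.17, 0.10 , -0.003, 0.001, -0.002 ],
[ -0.2, 0.11, -0.24, 0.14 , -0.004, 0.002, -0.002 ],
[ -0.2, 0.08, -0.17, 0.09 , -0.003, 0.001, -0.002 ],
```

Request:
{"op": "arm_command", "data": {
  "plan": [
    [-0.2, 0.2, -0.1, 0, 0, 0.01, -0.01],
    [-0.2, 0.15, 0, 0, 0, 0, 0],
    [-0.2, 0.05, 0, 0, 0, 0, 0],
    [-0.2, 0, 0, 0, 0, 0, 0]
  ]
}}

```text
clock: 15.0
ee_pos: [444.8, -161.3, 3.9]
tool_rot: [1.094, 1.287, -1.093]
wrist_force: [0.3, 0.2, -2.0]
gripper_width: 57.2
```

```bash
python3 - <<'E'
from plan import *
plan((440,-165,4),G_of(.168,0),3)
E
```

```text
t 15.0 pos [ 444.82 -161.34    3.88] w 57.2 F [ 0.25  0.24 -2.05] J [-0.49  0.26 -0.6   0.72  0.    2.5 ]
target (440, -165, 4) remaining [-4.8 -3.7  0.1] turn [-0.01 -0.01  0.  ]
[ -0.2, -0.00, -0.16, 0.08 , -0.003, -0.002, 0.001 ],
[ -0.2, -0.00, -0.22, 0.12 , -0.004, -0.002, 0.002 ],
[ -0.2, -0.00, -0.16, 0.08 , -0.003, -0.002, 0.001 ],
```

Request:
{"op": "arm_command", "data": {
  "plan": [
    [-0.2, 0.08, 0, 0, 0, 0, 0],
    [-0.2, 0, 0, 0, 0, 0, 0],
    [0.1, 0, 0, 0, 0, 0, 0],
    [0.3, 0, 0, 0, 0, 0, 0],
    [0.6, 0, 0, 0, 0, 0, 0],
    [1, 0, 0, 0, 0, 0, 0],
    [1, 0, 0, 0, 0, 0, 0],
    [1, 0, 0, 0, 0, 0, 0]
  ]
}}

```text
clock: 15.67
ee_pos: [445.4, -161.9, 3.3]
tool_rot: [1.094, 1.286, -1.093]
wrist_force: [0.0, -0.2, 0.1]
gripper_width: 85.6
```

```bash
python3 - <<'E'
from plan import *
plan((440,-165,4),G_of(.168,0),3)
im=imaging.snapshot('wrist');cv2.imwrite('pics/w12.png',im[:,:,::-1])
E
```

```text
t 15.67 pos [ 445.44 -161.88    3.31] w 85.6 F [ 0.02 -0.23  0.11] J [-0.49  0.26 -0.6   0.72  0.    2.5 ]
target (440, -165, 4) remaining [-5.4 -3.1  0.7] turn [-0.01 -0.01  0.  ]
[ -0.2, -0.02, -0.17, 0.06 , -0.003, -0.002, 0.001 ],
[ -0.2, -0.03, -0.24, 0.09 , -0.004, -0.002, 0.002 ],
[ -0.2, -0.02, -0.17, 0.06 , -0.003, -0.002, 0.001 ],
```

View pics/w12.png

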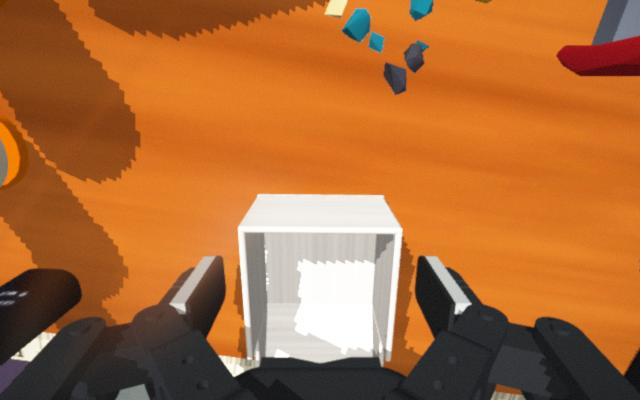

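Request:
{"op": "arm_command", "data": {
  "plan": [
    [1, -0.6, 0, 0, 0, 0, 0],
    [1, -1.5, 0, 0, 0, 0, 0],
    [1, -2.5, 0, 0, 0, 0, 0],
    [1, -3, 0, 0, 0, 0, 0],
    [1, -3, 0, 0, 0, 0, 0],
    [1, -2.5, 0, 0, 0, 0, 0],
    [1, -1.5, 0, 0, 0, 0, 0],
    [1, -0.5, 0, 0, 0, 0, 0]
  ]
}}

```text
clock: 16.38
ee_pos: [443.0, -161.0, 160.9]
tool_rot: [1.094, 1.294, -1.095]
wrist_force: [0.2, -0.0, -0.3]
gripper_width: 85.5
```

```bash
python3 - <<'E'
from plan import *
plan((430,-345,170),G_of(-.05+np.pi,0),26)
im=imaging.snapshot('wrist');cv2.imwrite('pics/w13.png',im[:,:,::-1])
E
```

```text
t 16.38 pos [ 443.04 -161.02  160.88] w 85.5 F [ 0.16 -0.04 -0.32] J [-0.49  0.06 -0.44  1.08  0.    2.5 ]
target (430, -345, 170) remaining [ -13.  -184.     9.1] turn [-2.93 -0.02 -0.01]
[ -0.2, -0.02, -0.09, 0.38 , -0.062, -0.000, -0.000 ],
[ -0.2, -0.03, -0.13, 0.44 , -0.072, -0.000, -0.000 ],
[ -0.2, -0.03, -0.18, 0.49 , -0.083, -0.000, -0.000 ],
[ -0.2, -0.03, -0.25, 0.53 , -0.093, -0.000, -0.000 ],
[ -0.2, -0.04, -0.33, 0.55 , -0.102, -0.001, -0.000 ],
[ -0.2, -0.04, -0.42, 0.56 , -0.111, -0.001, -0.000 ],
[ -0.2, -0.04, -0.51, 0.55 , -0.119, -0.001, -0.001 ],
[ -0.2, -0.04, -0.61, 0.51 , -0.126, -0.001, -0.001 ],
[ -0.2, -0.04, -0.70, 0.45 , -0.132, -0.001, -0.001 ],
[ -0.2, -0.04, -0.78, 0.37 , -0.137, -0.001, -0.001 ],
[ -0.2, -0.04, -0.85, 0.27 , -0.141, -0.001, -0.001 ],
[ -0.2, -0.04, -0.89, 0.15 , -0.144, -0.001, -0.001 ],
[ -0.2, -0.04, -0.91, 0.02 , -0.145, -0.001, -0.001 ],
[ -0.2, -0.04, -0.90, -0.11 , -0.145, -0.001, -0.001 ],
[ -0.2, -0.04, -0.87, -0.24 , -0.144, -0.001, -0.001 ],
[ -0.2, -0.04, -0.81, -0.36 , -0.141, -0.001, -0.001 ],
[ -0.2, -0.04, -0.73, -0.45 , -0.137, -0.001, -0.001 ],
[ -0.2, -0.04, -0.64, -0.53 , -0.132, -0.001, -0.001 ],
[ -0.2, -0.04, -0.54, -0.58 , -0.126, -0.001, -0.001 ],
[ -0.2, -0.04, -0.44, -0.61 , -0.119, -0.001, -0.001 ],
[ -0.2, -0.03, -0.34, -0.61 , -0.111, -0.001, -0.000 ],
[ -0.2, -0.03, -0.25, -0.59 , -0.102, -0.001, -0.000 ],
[ -0.2, -0.03, -0.17, -0.56 , -0.093, -0.000, -0.000 ],
[ -0.2, -0.03, -0.10, -0.51 , -0.083, -0.000, -0.000 ],
[ -0.2, -0.02, -0.05, -0.45 , -0.072, -0.000, -0.000 ],
[ -0.2, -0.02, -0.02, -0.39 , -0.062, -0.000, -0.000 ],
```

View pics/w13.png

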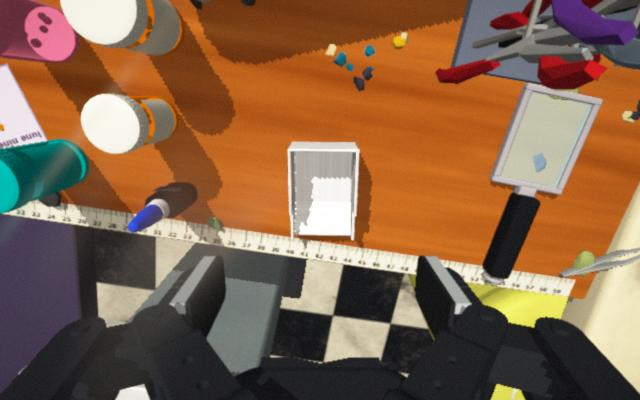

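Request:
{"op": "arm_command", "data": {
  "plan": [
    [1, 0, -0.1, 0.6, -0.06, 0, 0],
    [1, 0, -0.2, 1.0, -0.09, 0, 0],
    [1, 0, -0.4, 1.2, -0.12, 0, 0],
    [1, 0, -0.6, 1.3, -0.12, 0, 0],
    [1, 0, -0.8, 1.3, -0.12, 0, 0],
    [1, 0, -1.0, 1.3, -0.12, 0, 0],
    [1, 0, -1.1, 1.2, -0.12, 0, 0],
    [1, 0, -1.2, 1.0, -0.12, 0, 0],
    [1, 0, -1.3, 0.8, -0.12, 0, 0],
    [1, 0, -1.4, 0.7, -0.12, 0, 0]
  ]
}}

```text
clock: 17.27
ee_pos: [441.3, -296.6, 148.2]
tool_rot: [0.214, 1.588, -0.188]
wrist_force: [-0.5, -0.6, -0.4]
gripper_width: 85.1
```

```bash
python3 - <<'E'
from plan import *
plan((430,-345,170),G_of(-.05+np.pi,0),18)
E
```

```text
t 17.27 pos [ 441.33 -296.61  148.24] w 85.1 F [-0.47 -0.56 -0.37] J [-0.71  0.19 -0.32  1.09 -0.    1.11]
target (430, -345, 170) remaining [-11.3 -48.4  21.8] turn [-1.78 -0.01 -0.03]
[ -0.2, -0.07, -0.16, 0.00 , -0.056, -0.000, -0.001 ],
[ -0.2, -0.09, -0.19, -0.01 , -0.069, -0.000, -0.001 ],
[ -0.2, -0.10, -0.23, -0.03 , -0.082, -0.000, -0.002 ],
[ -0.2, -0.12, -0.26, -0.05 , -0.094, -0.000, -0.002 ],
[ -0.2, -0.13, -0.28, -0.08 , -0.104, -0.001, -0.002 ],
[ -0.2, -0.14, -0.29, -0.12 , -0.113, -0.001, -0.002 ],
[ -0.2, -0.15, -0.29, -0.16 , -0.120, -0.001, -0.002 ],
[ -0.2, -0.15, -0.28, -0.20 , -0.124, -0.001, -0.002 ],
[ -0.2, -0.16, -0.26, -0.24 , -0.126, -0.001, -0.002 ],
[ -0.2, -0.15, -0.23, -0.27 , -0.126, -0.001, -0.002 ],
[ -0.2, -0.15, -0.19, -0.29 , -0.124, -0.001, -0.002 ],
[ -0.2, -0.15, -0.15, -0.30 , -0.120, -0.001, -0.002 ],
[ -0.2, -0.14, -0.10, -0.30 , -0.113, -0.001, -0.002 ],
[ -0.2, -0.13, -0.06, -0.28 , -0.104, -0.001, -0.002 ],
[ -0.2, -0.11, -0.03, -0.26 , -0.094, -0.000, -0.002 ],
[ -0.2, -0.10, -0.01, -0.23 , -0.082, -0.000, -0.002 ],
[ -0.2, -0.08, 0.01, -0.19 , -0.069, -0.000, -0.001 ],
[ -0.2, -0.07, 0.02, -0.16 , -0.056, -0.000, -0.001 ],
```

Request:
{"op": "arm_command", "data": {
  "plan": [
    [1, -0.2, -0.4, 0, -0.12, 0, 0],
    [1, -0.2, -0.3, 0, -0.12, 0, 0],
    [1, -0.2, -0.3, -0.1, -0.12, 0, 0],
    [1, -0.1, -0.2, -0.1, -0.12, 0, 0],
    [1, -0.1, -0.2, -0.1, -0.12, 0, 0],
    [1, -0.1, -0.1, -0.1, -0.12, 0, 0],
    [1, 0, 0, 0, -0.12, 0, 0],
    [1, 0, 0, 0, -0.12, 0, 0],
    [1, 0, 0, 0, -0.12, 0, 0],
    [1, 0, 0, 0, -0.12, 0, 0]
  ]
}}

```text
clock: 18.1
ee_pos: [429.0, -310.5, 140.4]
tool_rot: [-0.734, 1.449, 0.82]
wrist_force: [0.5, -0.3, 1.3]
gripper_width: 85.2
```

```bash
python3 - <<'E'
from plan import *
plan((430,-345,170),G_of(-.05+np.pi,0),5)
E
```

```text
t 18.1 pos [ 429.   -310.46  140.43] w 85.2 F [ 0.5  -0.27  1.26] J [-0.75  0.21 -0.31  1.1  -0.   -0.17]
target (430, -345, 170) remaining [  1.  -34.5  29.6] turn [-0.53  0.02 -0.05]
[ -0.2, -0.46, -0.27, -0.42 , -0.078, 0.003, -0.008 ],
[ -0.2, -0.69, -0.36, -0.67 , -0.119, 0.005, -0.012 ],
[ -0.2, -0.77, -0.32, -0.80 , -0.134, 0.005, -0.014 ],
[ -0.2, -0.67, -0.20, -0.74 , -0.119, 0.005, -0.012 ],
[ -0.2, -0.44, -0.08, -0.50 , -0.078, 0.003, -0.008 ],
```

Request:
{"op": "arm_command", "data": {
  "plan": [
    [1, -0.4, -0.2, -0.5, -0.11, 0.004, -0.01],
    [1, -0.5, -0.3, -0.7, -0.11, 0.004, -0.01],
    [1, -0.4, -0.3, -0.8, -0.11, 0.004, -0.01],
    [1, -0.3, -0.2, -0.7, -0.1, 0.004, -0.01],
    [1, 0, 0, -0.4, -0.07, 0, -0.01],
    [1, 0, 0, 0, -0.03, 0, 0],
    [1, 0, 0, 0, 0, 0, 0]
  ]
}}

```text
clock: 18.68
ee_pos: [422.1, -339.0, 144.2]
tool_rot: [-1.177, 1.212, 1.218]
wrist_force: [-0.2, 0.4, 0.1]
gripper_width: 85.5
```

```bash
python3 - <<'E'
from plan import *
from ov import *
plan((438,-350,60),G_of(-.05+np.pi,0),5)
im=imaging.snapshot('wrist')
r=imaging.cut_out('wrist','magnifier')
M=(438,-350,-.045)
for d in r[:2]: print(d['confidence'],np.array(d['location'])*[400,640],d['mask'].sum())
if r:
    print(fit(MAG,{'wrist':r[0]['mask'].astype(float)},M))
overlay('wrist',[(MAG,M,0,(0,0,255))],(0,0,640,400),1,'w14o.png',im)
E
```

```text
t 18.68 pos [ 422.1  -339.03  144.21] w 85.5 F [-0.15  0.45  0.13] J [-0.8   0.21 -0.31  1.08  0.   -0.78]
target (438, -350, 60) remaining [ 15.9 -11.  -84.2] turn [ 0.04  0.02 -0.01]
[ -0.2, 1.24, -0.26, -0.18 , 0.005, 0.003, -0.002 ],
[ -0.2, 1.89, -0.39, -0.27 , 0.008, 0.004, -0.003 ],
[ -0.2, 2.14, -0.43, -0.29 , 0.009, 0.005, -0.004 ],
[ -0.2, 1.89, -0.38, -0.25 , 0.008, 0.004, -0.003 ],
[ -0.2, 1.24, -0.24, -0.16 , 0.005, 0.003, -0.002 ],
0.94 [256.12 307.33] 8336
0.64 [301.28 633.47] 564
([np.float64(435.83480905906924), np.float64(-349.4620165044763), np.float64(-0.0411453661204076)], np.float64(0.05086795754770238))
```

View pics/w14o.png

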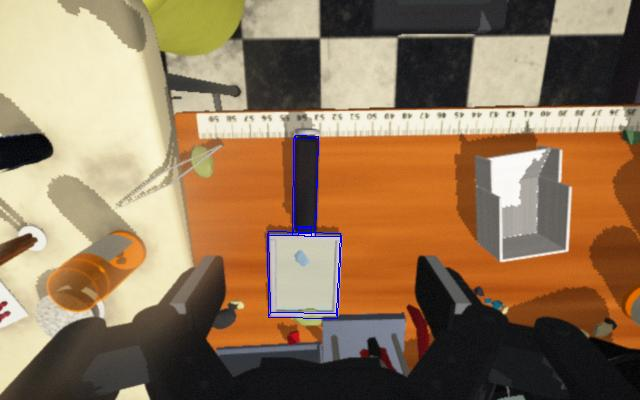

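Request:
{"op": "arm_command", "data": {
  "plan": [
    [0.1, 0.8, -0.4, -0.3, 0.01, 0.005, -0.005],
    [0.1, 1.5, -0.5, -0.3, 0.01, 0.005, -0.005],
    [0.1, 1.8, -0.4, -0.3, 0.01, 0.005, 0],
    [0.1, 1.6, -0.2, -0.1, 0.01, 0, 0],
    [0.1, 1.2, 0, 0, 0, 0, 0],
    [0.1, 0.6, 0, 0, 0, 0, 0],
    [0.1, 0, 0, 0, 0, 0, 0]
  ]
}}

```text
clock: 19.37
ee_pos: [438.0, -348.3, 61.6]
tool_rot: [-1.157, 1.239, 1.167]
wrist_force: [0.0, -0.1, -0.3]
gripper_width: 47.1
```

```bash
python3 - <<'E'
from plan import *
from ov import *
plan((437,-349.7,4),G_of(-.042+np.pi,0),6)
im=imaging.snapshot('wrist')
overlay('wrist',[(MAG,(436.5,-349.5,-.042),0,(0,0,255))],(0,0,640,400),1,'w15o.png',im)
E
```

```text
t 19.37 pos [ 438.05 -348.26   61.65] w 47.1 F [ 0.02 -0.05 -0.29] J [-0.79  0.31 -0.37  0.9  -0.   -0.72]
target (437, -349.7, 4) remaining [ -1.   -1.4 -57.6] turn [-0.02  0.   -0.  ]
[ -0.2, 0.67, 0.01, -0.02 , -0.003, 0.000, -0.000 ],
[ -0.2, 1.01, 0.01, -0.03 , -0.004, 0.001, -0.001 ],
[ -0.2, 1.20, 0.02, -0.03 , -0.005, 0.001, -0.001 ],
[ -0.2, 1.20, 0.02, -0.03 , -0.005, 0.001, -0.001 ],
[ -0.2, 1.01, 0.02, -0.03 , -0.004, 0.001, -0.001 ],
[ -0.2, 0.67, 0.01, -0.02 , -0.003, 0.000, -0.000 ],
```

View pics/w15o.png

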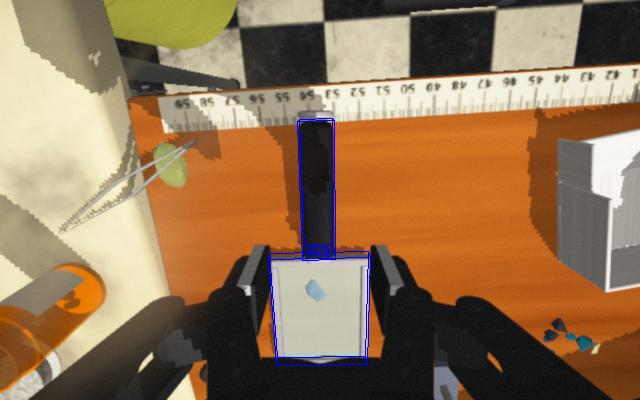

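Request:
{"op": "arm_command", "data": {
  "plan": [
    [0.1, 0.7, 0, 0, -0.005, 0, 0],
    [0.1, 1.0, 0, 0, -0.005, 0, 0],
    [0.1, 1.2, 0, 0, -0.005, 0, 0],
    [0.1, 1.1, 0, 0, 0, 0, 0],
    [0.1, 0.6, 0, 0, 0, 0, 0],
    [0.1, 0.3, 0, 0, 0, 0, 0],
    [0.1, 0, 0, 0, 0, 0, 0]
  ]
}}

```text
clock: 20.0
ee_pos: [440.2, -350.2, 11.6]
tool_rot: [-1.175, 1.232, 1.173]
wrist_force: [-1.0, -0.0, -0.1]
gripper_width: 46.6
```

```bash
python3 - <<'E'
from plan import *
plan((437,-349.7,4),G_of(-.042+np.pi,0),3)
E
```

```text
t 20.0 pos [ 440.22 -350.2    11.6 ] w 46.6 F [-0.95 -0.01 -0.1 ] J [-0.79  0.37 -0.41  0.79 -0.   -0.74]
target (437, -349.7, 4) remaining [-3.2  0.5 -7.6] turn [-0.01 -0.    0.  ]
[ -0.2, 0.22, 0.09, 0.01 , -0.002, -0.000, 0.000 ],
[ -0.2, 0.32, 0.14, 0.01 , -0.003, -0.000, 0.000 ],
[ -0.2, 0.22, 0.09, 0.01 , -0.002, -0.000, 0.000 ],
```

Request:
{"op": "arm_command", "data": {
  "plan": [
    [0.1, 0.4, 0.2, 0, -0.005, 0, 0],
    [0.1, 0.3, 0.1, 0, 0, 0, 0],
    [0.1, 0.1, 0, 0, 0, 0, 0],
    [0.1, 0, 0, 0, 0, 0, 0]
  ]
}}

```text
clock: 20.33
ee_pos: [437.5, -350.7, 3.6]
tool_rot: [-1.18, 1.229, 1.175]
wrist_force: [0.4, -0.6, 0.2]
gripper_width: 47.2
```

```bash
python3 - <<'E'
from plan import *
from ov import *
plan((437,-349.7,4),G_of(-.042+np.pi,0),3)
s=monitor.get_state();print(R.from_rotvec(s['tool_rot']).as_matrix()[:,0])
im=imaging.snapshot('wrist')
overlay('wrist',[(MAG,(436.5,-349.5,-.042),0,(0,0,255))],(0,0,640,400),1,'w16o.png',im)
E
```

```text
t 20.33 pos [ 437.47 -350.67    3.59] w 47.2 F [ 0.36 -0.65  0.2 ] J [-0.79  0.38 -0.42  0.77 -0.   -0.75]
target (437, -349.7, 4) remaining [-0.5  1.   0.4] turn [-0. -0.  0.]
[ -0.2, -0.01, 0.01, 0.03 , -0.000, -0.001, 0.001 ],
[ -0.2, -0.02, 0.02, 0.04 , -0.000, -0.001, 0.001 ],
[ -0.2, -0.01, 0.01, 0.03 , -0.000, -0.001, 0.001 ],
[ 0. -0. -1.]
```

View pics/w16o.png

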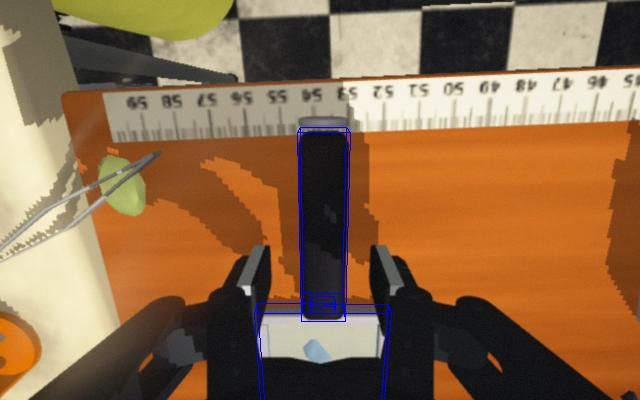

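Request:
{"op": "arm_command", "data": {
  "plan": [
    [-0.3, 0, 0, 0.08, 0, 0, 0],
    [-0.6, 0, 0, 0, 0, 0, 0],
    [-0.8, 0, 0, 0, 0, 0, 0],
    [-0.8, 0, 0, 0, 0, 0, 0],
    [-0.8, 0, 0, 0, 0, 0, 0]
  ],
  "squeeze": 80
}}

```text
clock: 20.8
ee_pos: [437.9, -350.3, 4.8]
tool_rot: [-1.182, 1.229, 1.174]
wrist_force: [0.9, -0.1, -1.2]
gripper_width: 18.2
```

```bash
python3 - <<'E'
from plan import *
plan((437,-349.7,4),G_of(-.042+np.pi,0),1)
s=monitor.get_state();print(R.from_rotvec(s['tool_rot']).as_matrix()[:,0])
E
```

```text
t 20.8 pos [ 437.92 -350.33    4.81] w 18.2 F [ 0.86 -0.13 -1.21] J [-0.79  0.38 -0.42  0.77 -0.   -0.75]
target (437, -349.7, 4) remaining [-0.9  0.6 -0.8] turn [-0. -0.  0.]
[ -0.2, 0.08, 0.09, 0.06 , -0.000, -0.003, 0.003 ],
[ 0. -0. -1.]
```

Request:
{"op": "arm_command", "data": {
  "plan": [
    [-0.8, -0.4, 0, 0, 0, 0, 0],
    [-0.8, -0.6, 0.3, 0, 0, 0, 0],
    [-0.8, -0.7, 0.7, 0, 0, 0, 0],
    [-0.8, -0.8, 1.0, 0, 0, 0, 0],
    [-0.8, -1, 1.0, 0, 0, 0, 0],
    [-0.8, -1, 0.7, 0, 0, 0, 0],
    [-0.8, -0.8, 0.3, 0, 0, 0, 0],
    [-0.8, -0.4, 0, 0, 0, 0, 0],
    [-0.8, 0, 0, 0, 0, 0, 0]
  ]
}}

```text
clock: 21.55
ee_pos: [392.5, -347.8, 67.9]
tool_rot: [-1.181, 1.23, 1.174]
wrist_force: [-0.8, -1.1, -1.9]
gripper_width: 18.1
```

```bash
python3 - <<'E'
from plan import *
from ov import *
plan((400,-350,140),G_of(-.042+np.pi,0),1)
s=monitor.get_state();T=R.from_rotvec(s['tool_rot']).as_matrix();p=s['ee_pos'];print(T[:,0])
im=imaging.snapshot('wrist');cv2.imwrite('pics/w17.png',im[:,:,::-1])
im=imaging.snapshot('scene')
crop(im,210,190,370,340,5,'s17.png')
E
```

```text
t 21.55 pos [ 392.47 -347.82   67.89] w 18.1 F [-0.76 -1.13 -1.85] J [-0.85  0.24 -0.45  0.88 -0.   -0.8 ]
target (400, -350, 140) remaining [ 7.5 -2.2 72.1] turn [-0. -0.  0.]
[ -0.2, -7.21, -0.78, -0.21 , -0.001, -0.004, 0.002 ],
[ 0. -0. -1.]
```

View pics/w17.png

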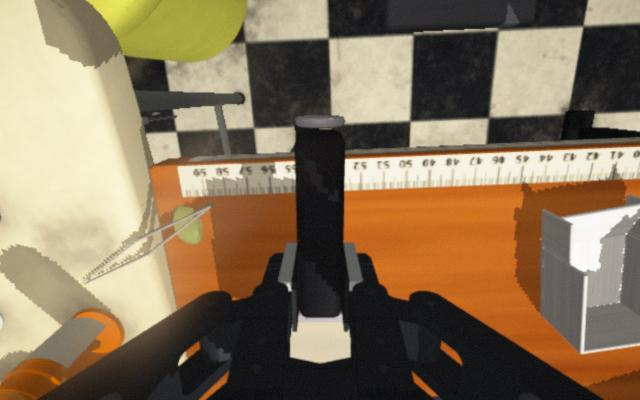

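View pics/s17.png

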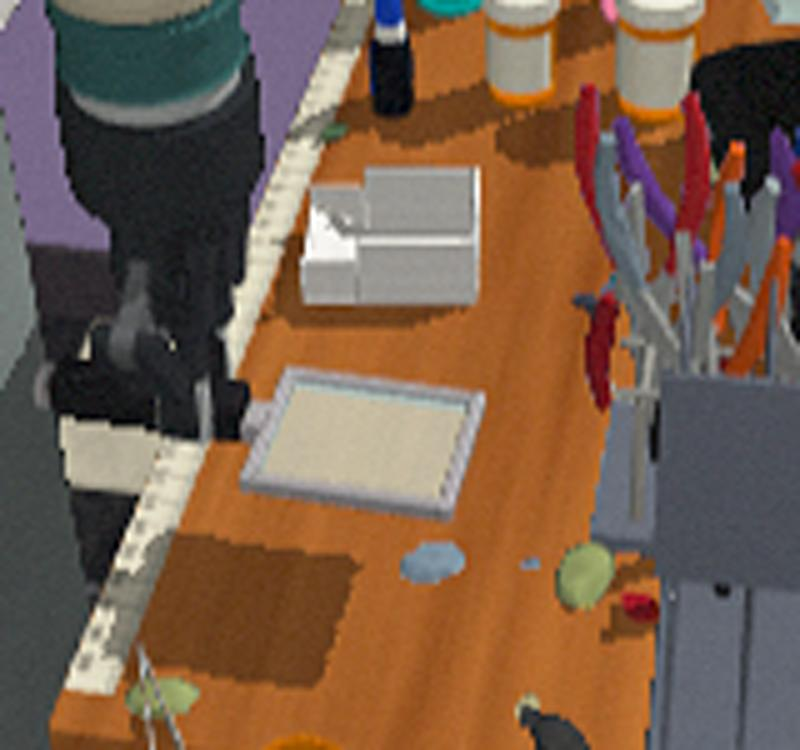

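```bash
cat > held.py <<'E'
from plan import *
from fit import *
OFF=np.array([4.8,1.4,0.8])  # mag origin (underside under grip pt) in tool coords: x down, y=-magx, z
def held_overlay(n,rect,f,name,off=OFF,im=None,extra=[]):
    s=monitor.get_state();T=R.from_rotvec(s['tool_rot']).as_matrix();p=np.array(s['ee_pos'])
    im=imaging.snapshot(n) if im is None else im
    c=cal(n);x0,y0,x1,y1=rect
    o=cv2.resize(im[y0:y1,x0:x1],None,fx=f,fy=f,interpolation=cv2.INTER_CUBIC).copy()
    # mag axes in tool: magx=-ty, magz=-tx, magy = magz x magx = tx x ty = tz
    M=np.array([[0,0,-1],[-1,0,0],[0,1,0]],float)
    for b in MAG:
        q=[(proj(n,p+T@(off+M@v),c)+.5-[x0,y0])*f for v in b]
        for i in range(8):
            for j in (1,2,4):
                if i<i^j: cv2.line(o,tuple(np.int32(q[i])),tuple(np.int32(q[i^j])),(0,0,255),1)
    for B,pp,col in extra:
        r=R.from_euler('z',pp[2]).as_matrix()
        for b in B:
            q=[(proj(n,r@v+[pp[0],pp[1],0],c)+.5-[x0,y0])*f for v in b]
            for i in range(8):
                for j in (1,2,4):
                    if i<i^j: cv2.line(o,tuple(np.int32(q[i])),tuple(np.int32(q[i^j])),col,1)
    cv2.imwrite('pics/'+name,o[:,:,::-1])
    print('lens',p+T@(off+M@np.array([72,0,0])),'magx',T@M@[1,0,0],'magz',T@M@[0,0,1])
E
python3 - <<'E'
from held import *
held_overlay('scene',(210,190,370,340),5,'s17o.png')
held_overlay('wrist',(0,0,640,400),1,'w17o.png')
im=imaging.snapshot('top'); held_overlay('top',(380,130,520,270),5,'t17o.png',im=im); crop(im,195,130,265,210,8,'t17.png')
cv2.imwrite('pics/top17.png',im[:,:,::-1])
E
```

```text
lens [ 463.11 -349.74   62.22] magx [ 1.   -0.04  0.  ] magz [-0.  0.  1.]
lens [ 462.94 -349.34   61.59] magx [ 1.   -0.04  0.  ] magz [-0.  0.  1.]
lens [ 462.71 -348.89   60.93] magx [ 1.   -0.04 -0.  ] magz [0. 0. 1.]
```

View pics/s17o.png

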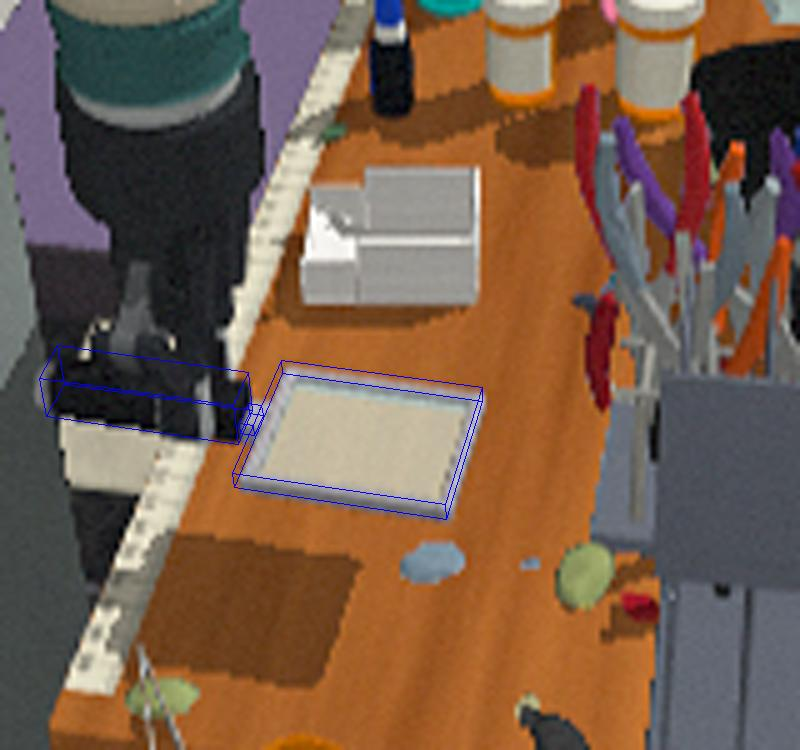

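View pics/t17o.png

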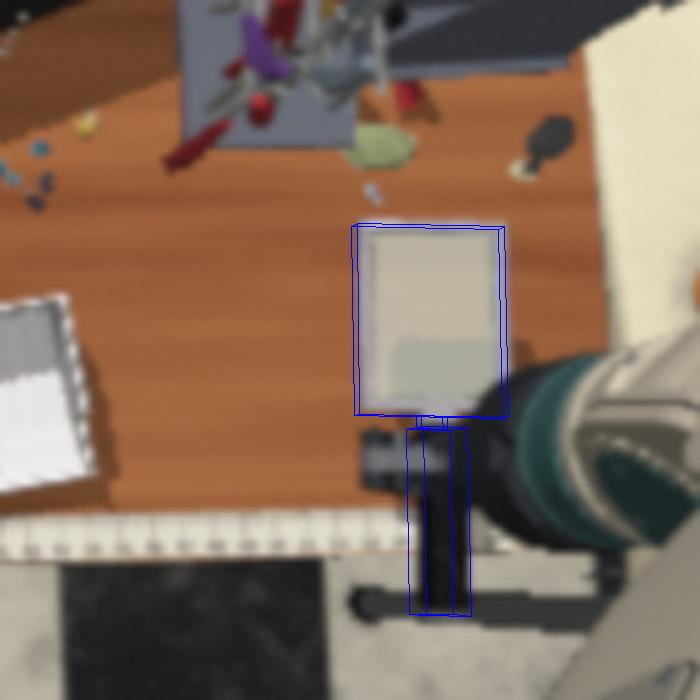

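View pics/t17.png

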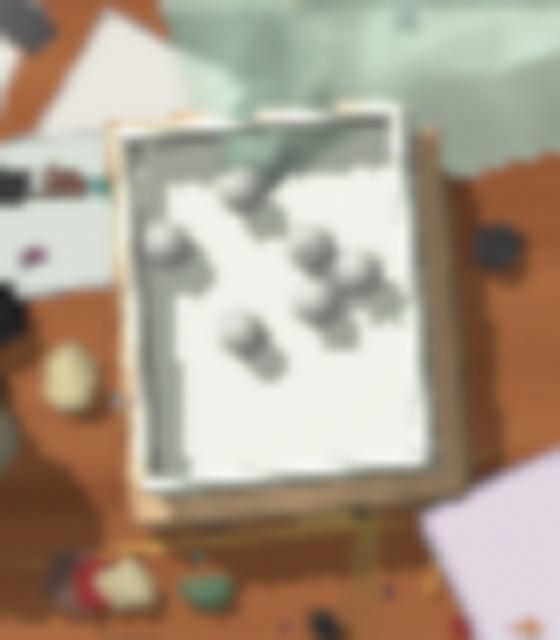

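```bash
python3 - <<'E'
from ov import *
c=cal('top')
cs=[(118,124),(402,98),(432,466),(145,490)]
P=[unproj('top',195+x/8-.5,130+y/8-.5,35,c)[:2] for x,y in cs]; P=np.array(P); print(P, P.mean(0))
TL,TR,BR,BL=P
print(np.linalg.norm(TL-BL),np.linalg.norm(TR-BR),np.linalg.norm(TL-TR),np.linalg.norm(BL-BR))
for a,b in ((TL,BL),(TR,BR)): print(np.arctan2(*(a-b)[::-1]))
for a,b in ((TL,TR),(BL,BR)): print(np.arctan2(*(a-b)[::-1])-np.pi/2)
im=cv2.imread('pics/top17.png')[:,:,::-1].copy()
overlay('top',[(TRAY[1:],(545,203,.08),0,(255,0,255))],(195,130,265,210),8,'t17o2.png',im)
E
```

```text
[[597.63 248.68]
 [603.7  163.47]
 [491.99 155.  ]
 [486.72 240.12]] [545.01 201.82]
111.23713192236285 112.029300612091 85.42534202651791 85.2800902716263
0.07701611974760644
0.0756448605797565
0.07110737101413411
0.06180896779428746
```

View pics/t17o2.png

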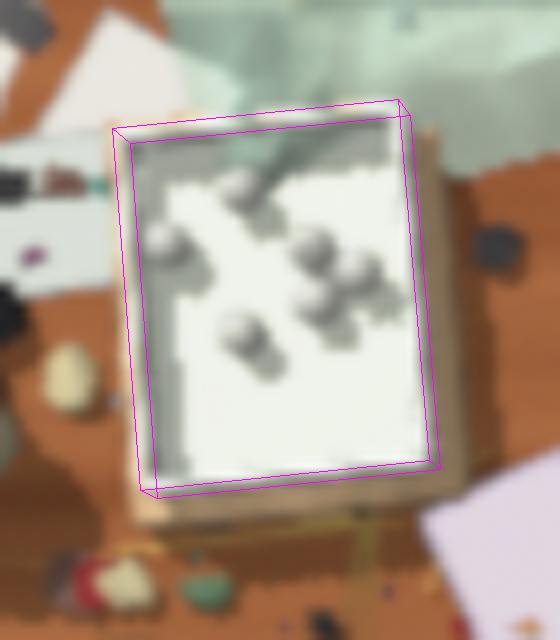

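Request:
{"op": "arm_command", "data": {
  "plan": [
    [-0.8, -0.6, 0, 0, 0, 0, 0],
    [-0.8, -1.2, 0, 0, 0, 0, 0],
    [-0.8, -1.6, 0, 0.3, 0, 0, 0],
    [-0.8, -1.6, 0, 0.6, 0, 0, 0],
    [-0.8, -1.4, 0, 1.0, 0, 0, 0],
    [-0.8, -1.2, 0, 1.4, 0, 0, 0],
    [-0.8, -0.8, 0, 1.6, 0, 0, 0],
    [-0.8, -0.4, 0, 1.8, 0, 0, 0],
    [-0.8, -0.2, 0, 2.0, 0, 0, 0],
    [-0.8, 0, 0, 2.0, 0, 0, 0]
  ]
}}

```text
clock: 22.63
ee_pos: [397.7, -236.1, 158.2]
tool_rot: [-1.171, 1.231, 1.181]
wrist_force: [-0.1, 0.3, -1.3]
gripper_width: 17.9
```

```bash
python3 - <<'E'
from plan import *
plan((420,190,150),G_of(.07+np.pi,0),14)
E
```

```text
t 22.63 pos [ 397.69 -236.15  158.2 ] w 17.9 F [-0.11  0.33 -1.26] J [-0.68  0.05 -0.46  1.07  0.   -0.63]
target (420, 190, 150) remaining [ 22.3 426.1  -8.2] turn [-0.12  0.   -0.  ]
[ -0.2, 0.04, -0.01, 1.79 , -0.005, 0.000, -0.000 ],
[ -0.2, 0.05, -0.03, 2.31 , -0.006, 0.000, -0.000 ],
[ -0.2, 0.06, -0.05, 2.79 , -0.008, 0.000, -0.000 ],
[ -0.2, 0.07, -0.08, 3.21 , -0.009, 0.000, -0.000 ],
[ -0.2, 0.08, -0.12, 3.54 , -0.010, 0.000, -0.000 ],
[ -0.2, 0.08, -0.17, 3.78 , -0.010, 0.000, -0.000 ],
[ -0.2, 0.08, -0.21, 3.89 , -0.011, 0.000, -0.000 ],
[ -0.2, 0.08, -0.25, 3.89 , -0.011, 0.000, -0.000 ],
[ -0.2, 0.08, -0.28, 3.77 , -0.010, 0.000, -0.000 ],
[ -0.2, 0.07, -0.30, 3.53 , -0.010, 0.000, -0.000 ],
[ -0.2, 0.06, -0.30, 3.20 , -0.009, 0.000, -0.000 ],
[ -0.2, 0.06, -0.29, 2.78 , -0.008, 0.000, -0.000 ],
[ -0.2, 0.05, -0.26, 2.30 , -0.006, 0.000, -0.000 ],
[ -0.2, 0.03, -0.21, 1.78 , -0.005, 0.000, -0.000 ],
```

Request:
{"op": "arm_command", "data": {
  "plan": [
    [-0.8, 0, 0, 2.2, 0, 0, 0],
    [-0.8, 0, 0, 2.4, -0.01, 0, 0],
    [-0.8, 0, 0, 2.5, -0.01, 0, 0],
    [-0.8, 0, 0, 2.5, -0.01, 0, 0],
    [-0.8, 0, 0, 2.5, -0.01, 0, 0],
    [-0.8, 0, 0, 2.5, -0.01, 0, 0],
    [-0.8, 0, 0, 2.5, -0.01, 0, 0],
    [-0.8, 0, 0, 2.5, -0.01, 0, 0],
    [-0.8, 0, 0, 2.5, -0.01, 0, 0],
    [-0.8, 0, 0, 2.4, -0.01, 0, 0]
  ]
}}

```text
clock: 23.47
ee_pos: [394.9, 25.8, 158.8]
tool_rot: [-1.237, 1.185, 1.255]
wrist_force: [0.2, 0.2, -2.1]
gripper_width: 18.3
```

```bash
python3 - <<'E'
from plan import *
plan((430,190,140),G_of(.07+np.pi,0),8)
E
```

```text
t 23.47 pos [394.95  25.75 158.83] w 18.3 F [ 0.22  0.2  -2.09] J [-0.1  -0.08 -0.58  1.08  0.01 -0.15]
target (430, 190, 140) remaining [ 35.1 164.2 -18.8] turn [-0.02  0.01 -0.01]
[ -0.2, 0.16, -0.35, 1.32 , -0.002, 0.001, -0.001 ],
[ -0.2, 0.23, -0.51, 1.89 , -0.002, 0.001, -0.001 ],
[ -0.2, 0.28, -0.63, 2.33 , -0.003, 0.001, -0.001 ],
[ -0.2, 0.31, -0.70, 2.56 , -0.003, 0.001, -0.001 ],
[ -0.2, 0.30, -0.71, 2.56 , -0.003, 0.001, -0.001 ],
[ -0.2, 0.27, -0.65, 2.32 , -0.003, 0.001, -0.001 ],
[ -0.2, 0.22, -0.54, 1.89 , -0.002, 0.001, -0.001 ],
[ -0.2, 0.15, -0.38, 1.32 , -0.002, 0.001, -0.001 ],
```

Request:
{"op": "arm_command", "data": {
  "plan": [
    [-0.8, 0, -0.6, 2.4, 0, 0, 0],
    [-0.8, 0, -0.9, 2.2, 0, 0, 0],
    [-0.8, 0, -1.1, 2.0, 0, 0, 0],
    [-0.8, 0, -1.2, 1.8, -0.005, 0.003, -0.003],
    [-0.8, 0, -1.2, 1.5, -0.005, 0.003, -0.003],
    [-0.8, 0, -1.2, 1.2, -0.005, 0, 0],
    [-0.8, 0, -0.9, 0.8, 0, 0, 0],
    [-0.8, 0, -0.6, 0.4, 0, 0, 0],
    [-0.8, 0, -0.3, 0.2, 0, 0, 0],
    [-0.8, 0, 0, 0, 0, 0, 0]
  ]
}}

```text
clock: 24.3
ee_pos: [461.4, 171.1, 156.8]
tool_rot: [-1.261, 1.176, 1.276]
wrist_force: [0.7, -0.4, -1.7]
gripper_width: 18.2
```

```bash
python3 - <<'E'
from held import *
plan((474,196.3,110),G_of(.07+np.pi,0),5)
held_overlay('scene',(270,100,420,220),5,'s20.png',extra=[(TRAY,(544.5,202,.07),(255,0,255))])
held_overlay('top',(170,100,350,235),4,'t20.png',extra=[(TRAY,(544.5,202,.07),(255,0,255))])
E
```

```text
t 24.3 pos [461.44 171.11 156.8 ] w 18.2 F [ 0.68 -0.36 -1.72] J [ 0.22  0.1  -0.4   1.07  0.    0.14]
target (474, 196.3, 110) remaining [ 12.6  25.2 -46.8] turn [ 0.01  0.   -0.01]
[ -0.2, 0.69, -0.22, 0.35 , 0.001, 0.000, -0.001 ],
[ -0.2, 1.05, -0.33, 0.54 , 0.002, 0.001, -0.002 ],
[ -0.2, 1.19, -0.37, 0.61 , 0.002, 0.001, -0.002 ],
[ -0.2, 1.05, -0.33, 0.54 , 0.002, 0.001, -0.002 ],
[ -0.2, 0.69, -0.21, 0.36 , 0.001, 0.000, -0.001 ],
lens [531.7  177.49 151.33] magx [ 1.    0.08 -0.01] magz [ 0.01 -0.    1.  ]
lens [531.3  177.11 151.24] magx [ 1.    0.08 -0.01] magz [ 0.01 -0.    1.  ]
```

View pics/s20.png

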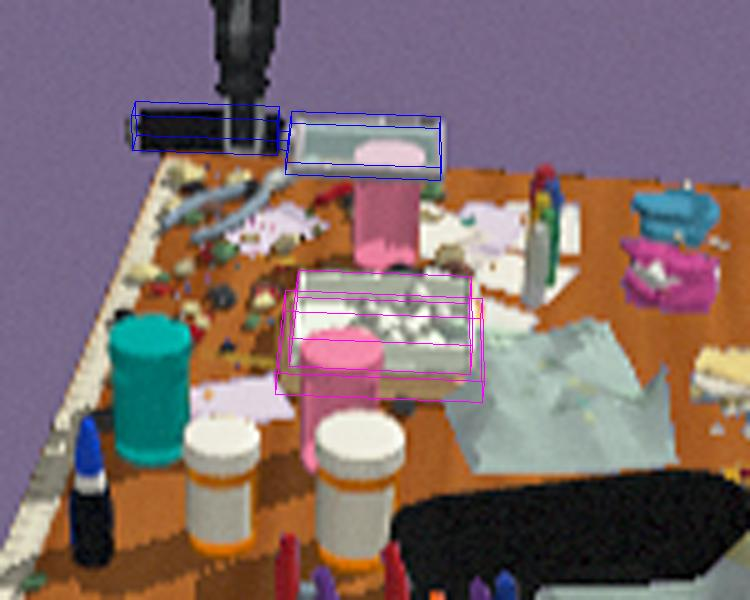

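View pics/t20.png

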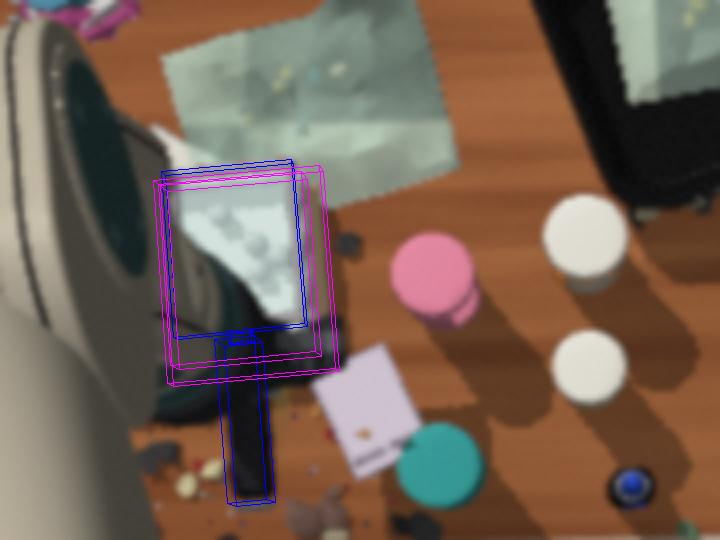

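Request:
{"op": "arm_command", "data": {
  "plan": [
    [-0.8, 0.4, -0.3, 0.5, 0, 0, -0.003],
    [-0.8, 0.8, -0.4, 0.6, 0, 0, -0.003],
    [-0.8, 1.2, -0.3, 0.5, 0.003, 0, -0.003],
    [-0.8, 1.4, -0.2, 0.3, 0, 0, 0],
    [-0.8, 1.3, 0, 0.1, 0, 0, 0],
    [-0.8, 1.0, 0, 0, 0, 0, 0],
    [-0.8, 0.6, 0, 0, 0, 0, 0],
    [-0.8, 0.2, 0, 0, 0, 0, 0],
    [-0.8, 0, 0, 0, 0, 0, 0],
    [-0.8, 0, 0, 0, 0, 0, 0]
  ]
}}

```text
clock: 25.23
ee_pos: [470.0, 190.6, 81.7]
tool_rot: [-1.257, 1.175, 1.262]
wrist_force: [0.2, 0.3, -1.3]
gripper_width: 18.3
```

```bash
python3 - <<'E'
from held import *
plan((474,196.3,57),G_of(.07+np.pi,0),5)
held_overlay('scene',(270,100,420,220),5,'s21.png',extra=[(TRAY,(544.5,202,.07),(255,0,255))])
held_overlay('top',(170,100,350,235),4,'t21.png',extra=[(TRAY,(544.5,202,.07),(255,0,255))])
held_overlay('wrist',(0,0,640,400),1,'w21.png',extra=[(TRAY,(544.5,202,.07),(255,0,255))])
E
```

```text
t 25.23 pos [469.96 190.56  81.72] w 18.3 F [ 0.19  0.29 -1.3 ] J [ 0.26  0.2  -0.47  0.91  0.    0.19]
target (474, 196.3, 57) remaining [  4.    5.7 -24.7] turn [-0.  0. -0.]
[ -0.2, 0.37, -0.07, 0.08 , -0.000, 0.000, -0.000 ],
[ -0.2, 0.56, -0.10, 0.12 , -0.000, 0.001, -0.000 ],
[ -0.2, 0.63, -0.11, 0.14 , -0.000, 0.001, -0.000 ],
[ -0.2, 0.56, -0.10, 0.12 , -0.000, 0.001, -0.000 ],
[ -0.2, 0.37, -0.07, 0.08 , -0.000, 0.000, -0.000 ],
lens [540.33 196.23  76.81] magx [ 1.    0.07 -0.  ] magz [ 0. -0.  1.]
lens [540.45 196.23  77.01] magx [ 1.    0.07 -0.  ] magz [ 0. -0.  1.]
lens [540.75 196.34  77.38] magx [ 1.    0.07 -0.  ] magz [ 0. -0.  1.]
```

View pics/s21.png

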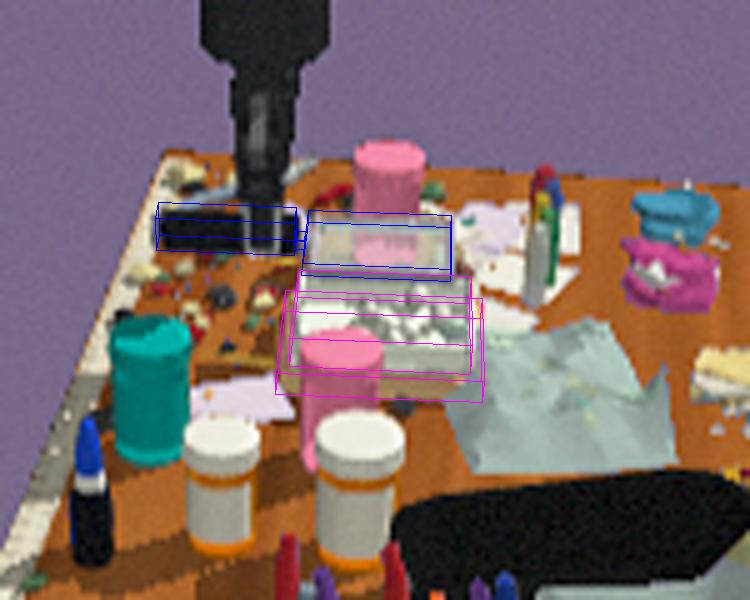

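View pics/t21.png

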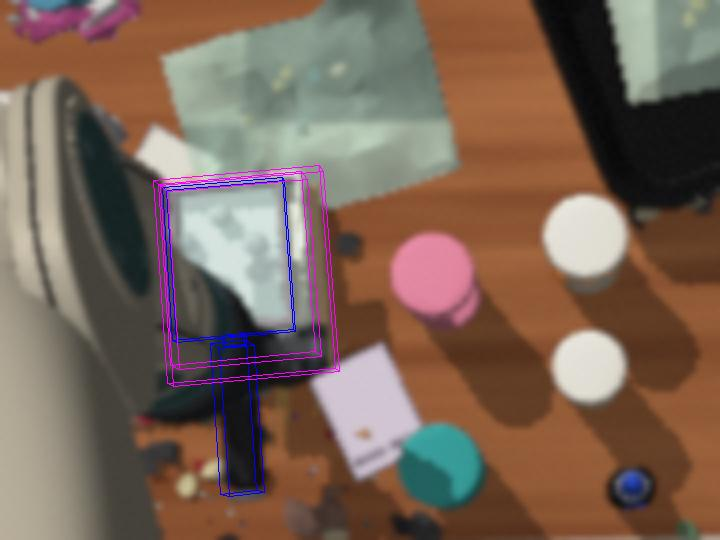

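View pics/w21.png

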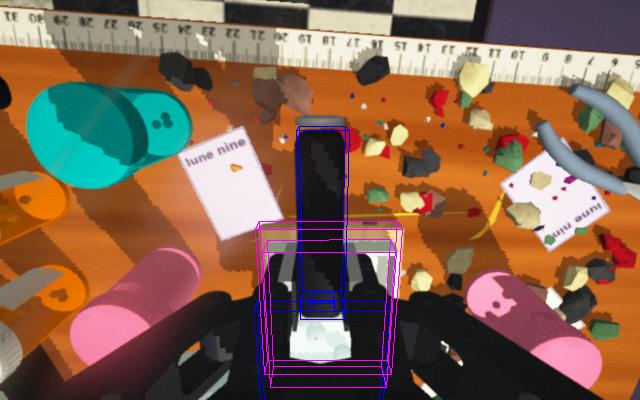

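Request:
{"op": "arm_command", "data": {
  "plan": [
    [-0.8, 0.3, -0.2, 0.2, 0, 0, 0],
    [-0.8, 0.6, -0.2, 0.2, 0, 0, 0],
    [-0.8, 0.6, -0.1, 0.1, 0, 0, 0],
    [-0.8, 0.5, 0, 0, 0, 0, 0],
    [-0.8, 0.3, 0, 0, 0, 0, 0],
    [-0.8, 0, 0, 0, 0, 0, 0],
    [-0.8, 0, 0, 0, 0, 0, 0],
    [-0.8, 0, 0, 0, 0, 0, 0]
  ]
}}

```text
clock: 26.05
ee_pos: [477.4, 197.2, 58.3]
tool_rot: [-1.259, 1.171, 1.259]
wrist_force: [0.2, -0.8, -1.7]
gripper_width: 18.1
```

```bash
python3 - <<'E'
from held import *
plan((474,196.3,57),G_of(.07+np.pi,0),3)
s=monitor.get_state();print(R.from_rotvec(s['tool_rot']).as_matrix())
E
```

```text
t 26.05 pos [477.39 197.2   58.3 ] w 18.1 F [ 0.18 -0.78 -1.66] J [ 0.27  0.24 -0.47  0.85  0.    0.2 ]
target (474, 196.3, 57) remaining [-3.4 -0.9 -1.3] turn [-0.  0.  0.]
[ -0.2, 0.04, 0.10, -0.02 , -0.000, 0.001, 0.001 ],
[ -0.2, 0.05, 0.14, -0.03 , -0.000, 0.001, 0.001 ],
[ -0.2, 0.04, 0.10, -0.02 , -0.000, 0.001, 0.001 ],
[[ 0.   -1.   -0.07]
 [ 0.   -0.07  1.  ]
 [-1.   -0.    0.  ]]
```

Request:
{"op": "arm_command", "data": {
  "plan": [
    [-0.8, 0.1, 0.15, 0, 0, 0, 0],
    [-0.8, 0.1, 0.1, 0, 0, 0, 0],
    [-0.8, 0, 0, 0, 0, 0, 0],
    [-0.8, 0, 0, 0, 0, 0, 0],
    [-0.8, 0, 0, 0, 0, 0, 0]
  ]
}}

```text
clock: 26.47
ee_pos: [474.7, 197.0, 56.5]
tool_rot: [-1.259, 1.171, 1.258]
wrist_force: [-0.6, -0.2, -1.1]
gripper_width: 18.3
```

```bash
python3 - <<'E'
from held import *
plan((474,196.3,56),G_of(.07+np.pi,0),1)
E_=[(TRAY[1:],(544.5,202,.07),(255,0,255))]
im=imaging.snapshot('top'); crop(im,190,125,280,205,8,'t23.png'); held_overlay('top',(190,125,280,205),8,'t23o.png',im=im,extra=E_)
im=imaging.snapshot('scene'); crop(im,310,130,390,190,8,'s23.png');held_overlay('scene',(290,130,380,190),8,'s23o.png',im=im,extra=E_)
E
```

```text
t 26.47 pos [474.74 196.96  56.53] w 18.3 F [-0.62 -0.24 -1.08] J [ 0.27  0.24 -0.48  0.85  0.    0.2 ]
target (474, 196.3, 56) remaining [-0.7 -0.7 -0.5] turn [-0.  0.  0.]
[ -0.2, 0.05, 0.08, -0.06 , -0.001, 0.003, 0.004 ],
lens [545.19 202.64  52.05] magx [1.   0.07 0.  ] magz [-0. -0.  1.]
lens [545.26 202.65  52.08] magx [1.   0.07 0.  ] magz [-0. -0.  1.]
```

View pics/t23.png

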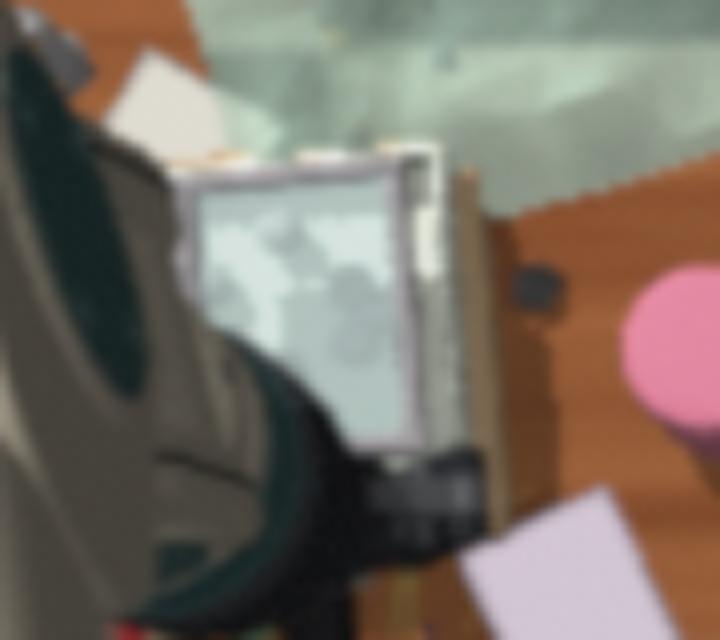

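View pics/t23o.png

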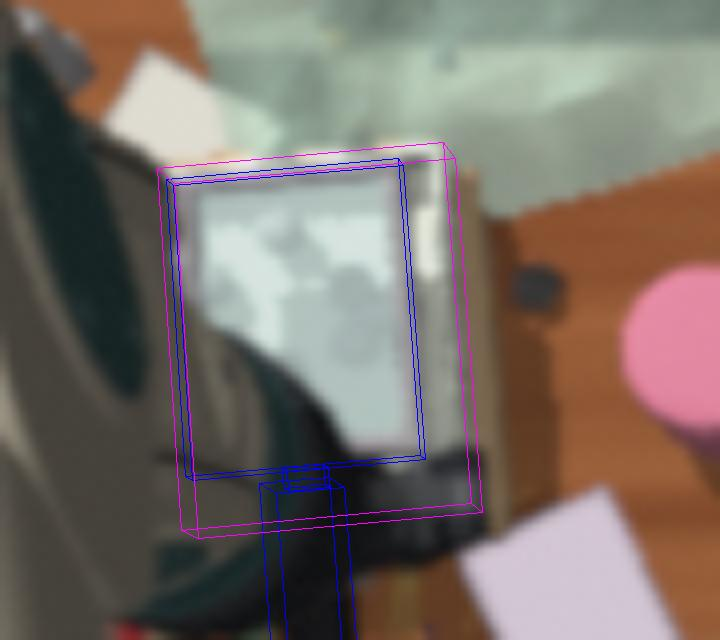

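View pics/s23o.png

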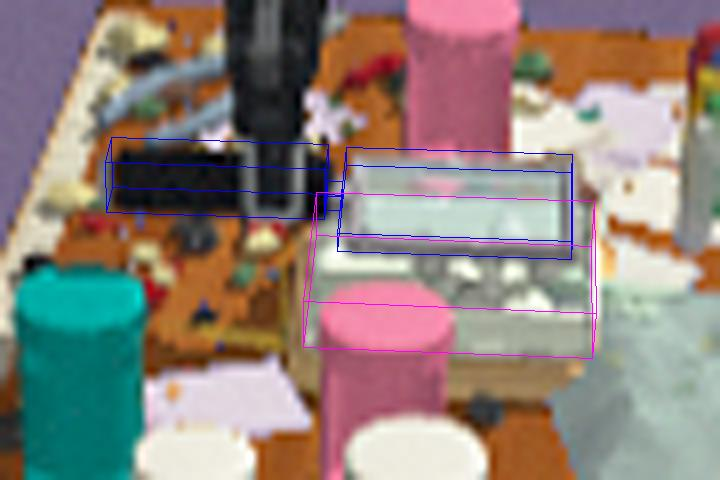

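```bash
python3 - <<'E'
from held import *
im=imaging.snapshot('scene'); cv2.imwrite('pics/sc24.png',im[:,:,::-1]); crop(im,300,140,370,185,11,'s24.png');held_overlay('scene',(300,140,370,185),11,'s24o.png',im=im)
im=imaging.snapshot('top'); cv2.imwrite('pics/tp24.png',im[:,:,::-1]);crop(im,205,138,255,188,11,'t24.png');held_overlay('top',(205,138,255,188),11,'t24o.png',im=im)
a=cv2.imread('pics/t24.png');b=cv2.imread('pics/t24o.png');cv2.imwrite('pics/t24c.png',cv2.resize(np.hstack([a,b]),(800,400)))
a=cv2.imread('pics/s24.png');b=cv2.imread('pics/s24o.png');cv2.imwrite('pics/s24c.png',cv2.resize(np.vstack([a,b])[:,:],(466,600)))
E
```

```text
lens [545.25 202.66  52.04] magx [1.   0.07 0.  ] magz [-0. -0.  1.]
lens [545.25 202.68  52.04] magx [1.   0.07 0.  ] magz [-0. -0.  1.]
```

View pics/t24c.png

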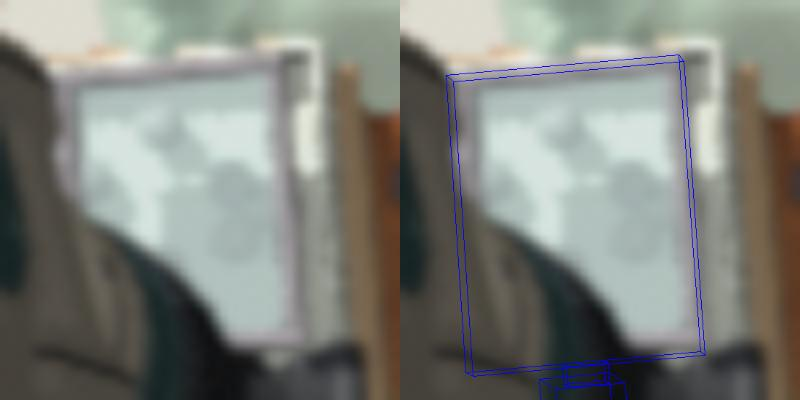

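View pics/s24c.png

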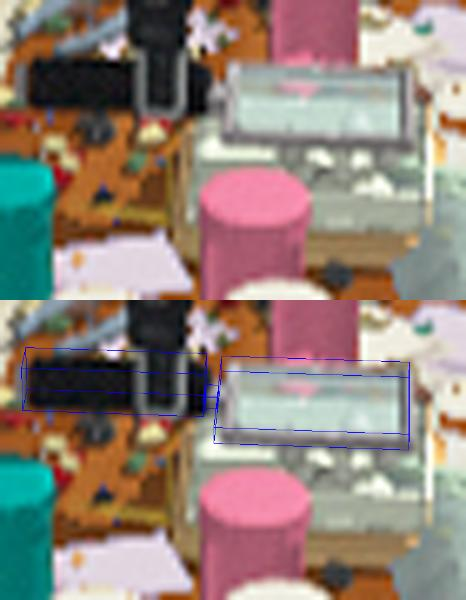

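```bash
python3 - <<'E'
from h import *
im=cv2.imread('pics/tp24.png')[:,:,::-1].astype(int)
m=(im[:,:,0]+im[:,:,2])/2-im[:,:,1]   # mauve
print('rows; cols 212..246')
for v in range(142,184,2): print(v,' '.join('%3d'%x for x in m[v,208:248]))
E
```

```text
rows; cols 212..246
142  -2  -3  -3  -2  -3  -3  -3  -3  -4  -6 -11 -15 -17 -17 -19 -19 -20 -19 -18 -17 -17 -16 -16 -17 -15 -16 -15 -14 -13 -12 -12 -13 -13 -13 -13 -14 -13 -13 -13 -13
144  -1  -2  -2  -2  -3  -4  -4  -3   0   0  -5  -6  -8 -10 -14 -15 -15 -14 -12  -7  -6  -6  -5  -4  -5  -6  -3  -4  -2  -2  -1  -2  -3  -4  -5  -7  -8  -9 -11 -12
146   0  -2  -3  -4  -3  -2  -2  -1   0   0   0   1   1   0   1   1   1   2   2   3   2   3   2   3   2   3   2   1   1   1   2   3   0  -5  -8  -8  -9  -7  -8  -6
148  -2  -1   0   1   3   3   3   1   0  -1  -2  -2  -3  -3  -4  -4  -4  -5  -6  -7  -7  -8  -8  -8  -9  -8  -9 -10 -10  -7  -1   2   1  -4  -6  -7  -6  -5  -3  -3
150  -2  -2  -1   0   2   0  -3  -7  -8  -9  -9  -9 -10 -10  -9  -9  -9  -9  -9 -10 -10 -11 -10 -10 -10 -11 -10 -10 -10  -8  -3   1   1  -4  -7  -8  -9  -6  -4  -2
152  -2  -1  -1   0   0   2  -2  -8 -10 -10  -9 -10  -9  -9  -9  -8  -8  -9  -9 -10 -11 -10 -11 -11 -11 -11 -10 -10  -9 -11  -6   0   1  -5 -10  -7  -9  -6  -4  -3
154  -2  -1  -2  -1   0   2  -2  -9 -12  -9  -8  -8  -8  -9 -10  -9  -8  -9  -9  -9 -10 -11  -9 
[... 1663 characters left out ...]
 -11 -10  -8  -2   1   1  -4  -6  -7  -6  -6
176  -1  -2  -2  -2  -2  -2  -2  -2  -3  -3  -2  -2  -2  -2  -3  -4  -6  -6  -4  -1   0  -1  -3  -6  -9 -11 -10 -11 -11 -10 -10  -9  -4   1   1  -4  -6  -7  -7  -6
178  -2  -2  -2  -2  -2  -2  -2  -1  -2  -2  -2  -2  -2  -3  -2  -4  -5  -7  -6  -3   0   0   0  -3  -6  -8  -8  -8  -8  -8  -8  -7  -3   1   2  -2  -6  -6  -6  -6
180  -1  -1  -2  -2  -1  -1  -1  -2  -1  -2  -1  -2  -3  -2  -2  -5  -6  -6  -6  -3  -1   0   0   1   0   0   1   2   2   3   3   3   3   3   2   0  -5  -5  -5  -4
182  -1  -1  -1  -1  -1  -1  -1  -1  -1  -2  -2  -1  -3  -3  -2  -4  -7  -7  -6  -4  -1  -1   0   1   0   0   0   1   0  -1  -5  -5  -5  -3  -1  -1  -1   0   0   1
```

```bash
python3 - <<'E'
from h import *
im=cv2.imread('pics/tp24.png')[:,:,::-1].astype(float)
m=(im[:,:,0]+im[:,:,2])/2-im[:,:,1]; c=cal('top')
def line(pts,z):
    W=np.array([unproj('top',u,v,z,c)[:2] for u,v in pts]); return W
Z=60
R_=[]
for v in range(151,179):
    w=np.clip(m[v,236:244]+5,0,None); R_.append((236+(w*np.arange(8)).sum()/w.sum(),v))
L_=[]
for v in range(152,161):
    w=np.clip(m[v,210:216]+3,0,None); L_.append((210+(w*np.arange(6)).sum()/w.sum(),v))
B_=[]
for u in range(233,240):
    w=np.clip(m[176:184,u]+4,0,None); B_.append((u,176+(w*np.arange(8)).sum()/w.sum()))
T_=[]
for u in range(218,237):
    w=np.clip(m[143:150,u]+4,0,None); T_.append((u,143+(w*np.arange(7)).sum()/w.sum()))
for n,P,ax in (('R',R_,0),('L',L_,0),('B',B_,1),('T',T_,1)):
    W=line(P,Z)
    if ax==0: k=np.polyfit(W[:,0],W[:,1],1); print(n,'yaw',np.arctan(k[0]),'y at x=545',np.polyval(k,545),'res',np.std(W[:,1]-np.polyval(k,W[:,0])))
    else: k=np.polyfit(W[:,1],W[:,0],1); print(n,'yaw',-np.arctan(k[0]),'x at y=202',np.polyval(k,202))
E
```

```text
R yaw 0.07583612726853443 y at x=545 169.14063168327482 res 0.2063633253139822
L yaw 0.056417798140227265 y at x=545 233.66843569457615 res 0.1157813286406747
B yaw 0.24609516961726058 x at y=202 499.87689377254
T yaw 0.06318068231618823 x at y=202 587.8734196494416
```

Request:
{"op": "arm_command", "data": {
  "plan": [
    [-0.8, 0, 0.05, 0, 0, 0, 0],
    [-0.8, 0, 0, 0, 0, 0, 0],
    [-0.8, 0, 0, 0, 0, 0, 0],
    [-0.8, 0, 0, 0, 0, 0, 0],
    [-0.8, 0, 0, 0, 0, 0, 0],
    [-0.8, 0, 0, 0, 0, 0, 0],
    [-0.8, 0, 0, 0, 0, 0, 0],
    [-0.8, 0, 0, 0, 0, 0, 0]
  ]
}}

```text
clock: 27.33
ee_pos: [474.6, 197.0, 56.7]
tool_rot: [-1.259, 1.17, 1.258]
wrist_force: [0.8, 1.3, -1.4]
gripper_width: 18.2
```

```bash
python3 - <<'E'
from held import *
s=monitor.get_state();print(s['joint_vel'],s['ee_pos'],s['clock'])
held_overlay('scene',(230,110,410,260),4,'s25.png')
im=imaging.snapshot('top');crop(im,190,120,420,250,3.4,'t25.png')
c=cal('top')
for n,p,z in [('jarbig',(316,158),78),('jarsm',(317,191),72),('glue',(328,221),88)]: pass
a=cv2.imread('pics/top0.png')[:,:,::-1].astype(int)
d=np.abs(im.astype(int)-a).sum(2)[140:235,300:345]; print('change in row region: max',d.max(),'mean',d.mean())
s=monitor.get_state();print(s['joint_vel'],s['ee_pos'],s['clock'])
E
```

```text
[ 0. -0. -0. -0.  0. -0.] [474.57 197.01  56.71] 27.3333
lens [544.97 202.66  52.22] magx [1.   0.07 0.  ] magz [-0. -0.  1.]
change in row region: max 40 mean 17.9153216374269
[-0.  0.  0.  0.  0. -0.] [474.52 196.98  56.67] 27.4333
```

View pics/s25.png

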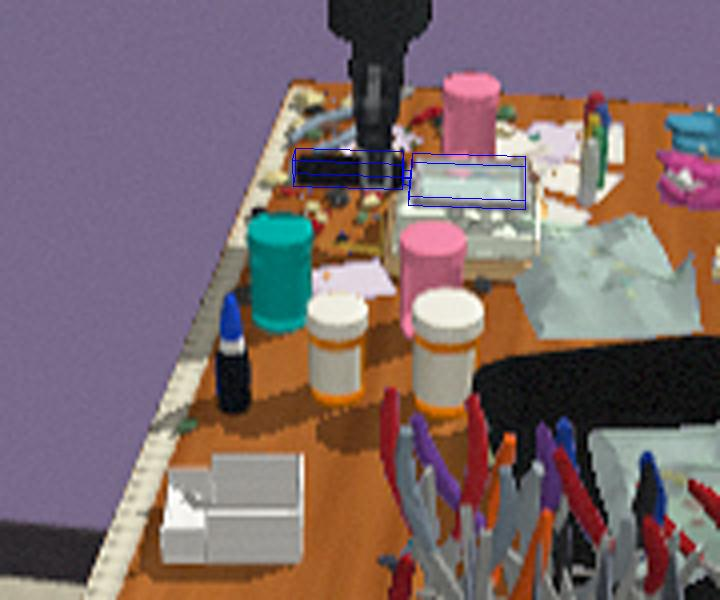

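View pics/t25.png

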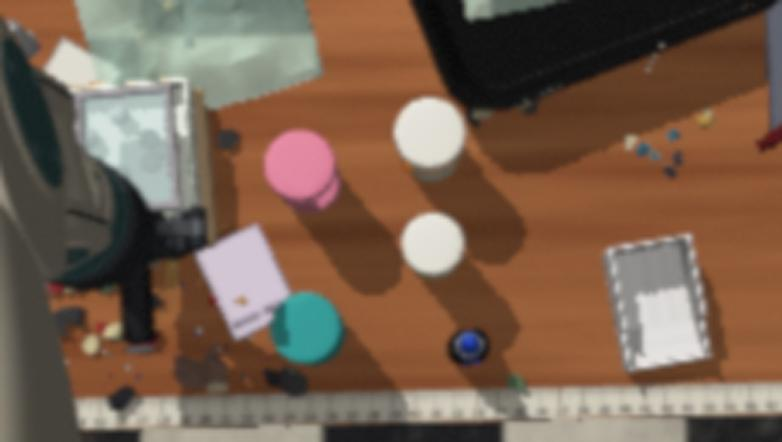

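```bash
python3 -c "
from rig import workorder
print(workorder.hand_in())"
```

```text
the job is handed in; nothing more can be done
None
```

I poured all six beads into the white tray, stood the empty cup upright on the desk near where it started, and carried the magnifier by its handle over the row of bottles. I handed in at about 27.4 s with it held still above the tray; hand-in reports no verdict.

**What the last checks showed:**
- **Beads and cup:** six beads counted in the tray in the top view, none seen outside it; the cup was empty and upright.
- **Bottles:** the top picture of the row matched the first one apart from small pixel differences (40 at most, red, green and blue summed). The glue bottle and both jars had not moved.
- **Lens position:** from the arm's pose it sat at about (545.0, 202.7, 52.2) mm, level, about 17 mm above the rim. From the top camera it was within about 1.5 mm of the tray centre.
- **Alignment and stillness:** the long sides agreed, about 0.07 rad for both magnifier and tray, and the joint speeds read zero.

**Disagreements and faults:**
- **Tray angle:** readings ran from 0.058 to 0.084 rad depending on the camera and method; I used 0.07.
- **Lens height:** the scene camera put the lens 1 to 2 mm lower than the arm's pose did, still a 15 to 17 mm gap.
- **Last joint:** on the way to the tray it read 3.14 rad, the end of its range. I turned it back, poured with the cup about 20 degrees off the tray's long axis, and gripped the magnifier a half turn round.

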